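# Pass a heat sink through the go gauge into the catch tray

## Robot

A 6-joint arm with a two-finger parallel gripper is mounted at the origin on a cart in front of the work surface, level with it; the furniture and walls round the work are solid. World frame = base frame: x ahead of the robot, y to its left, z up, the work surface at z = 0. Lengths are in m, angles in degrees, forces in N, time in s.
With the tool pointing down it reaches from about 0.425 to 0.925 m from the base axis. Payload 12.5 kg.
Tool frame: the origin (TCP) lies on the centre line of the jaws, within the pads' length; the fingertips stand 17 mm ahead of it and the grasp point (between the pads) lies 2 mm behind it; y points along the fingers, z is the direction in which the jaws open and shut, and the axes are right-handed (so a half turn about y gives the same grasp; the last joint's range is limited). The gripper opens to 85 mm and grips with 20 to 120 N. Pads are 22 mm wide; open, the fingers measure 114 mm over their backs; the gripper's body (76 mm by 85 mm) begins 54 mm behind the grasp point. The pads swing forward as they close: fully open they stand 13 mm farther back than shut.
Start: joints at [66.715, 28.126, 89.318, -0, 62.55, -6.05], TCP at [0.185, 0.597, 0.248] pointing down, gripper open.
Joint ranges: [-177.58, 177.58], [-47.91, 125.51], [2.72, 160], [-65.01, 245.01], [3.68, 167.84], [-153.87, 153.87]. Speed limits (degrees/s): [127.2, 127.2, 159.86, 180, 180, 180].

## Interface

Orientations are given as a 3x3 rotation matrix whose columns are the frame's x, y, z axes.
In Python, from station import manip gives the robot as it stands. The module is installed in compiled form; this text tells all that it offers.
- The arm moves only by the tool send_rows, never from a script. Its argument "increments" is a list of rows, each an object of numbers: "ax", "ay", "az": the turn, a rotation vector about the tool's x, y, z in degrees; "dx", "dy", "dz": the shift along the tool's x, y, z in mm; "jaw": the closure, from 0 (fully open) to 1 (shut). A call has 1 to 8 rows; each row shifts and turns the commanded pose from where the row before left it, along the tool's axes as they then stand; what a row does not reach is not made up. A row lasts 1/8 s, in which the tool goes at most 62.5 mm and 10.7 degrees, less where a joint would pass 70% of its speed; a pose out of reach is approached as far as the arm can. A call is refused whole if a number of a shift passes 62.5 or a number of a turn 10.7, either way. A call with a gripper value outside its range is refused whole. The fingers move at their own pace and stop on an object; the grip force is fixed at half the most. Time passes only in rows, so rows that do not move let the fingers close. It gives the time, the measured TCP pose, the force and the opening at its end, in the units of the state.
- manip.get_state(): the state, without advancing time (a new reading comes with each control period).
- manip.read_camera(name): name is "scene" or "top"; returns a dict with "image" (420x560x3 uint8, red, green, blue), "fov_y" (degrees; the focal length in pixels is half the picture's height over the tangent of half this angle, whatever the lens; pixels are square), "cx", "cy" (the principal point, pixels), "distortion" ([k1, k2, p1, p2, k3] as OpenCV has them; the pictures are not rectified), "R" (3x3) and "t" (3): a world point X has camera coordinates R X + t. Camera axes: x right, y down, z forward; pixel columns grow to the right and rows downward; lengths in m; the calibration is good to about 2 mm. A picture is of the moment at which its call begins. There is no depth.
- manip.finish_job(): hands the job in, once; it reports no verdict.
Trained networks look in the newest picture that a camera, given by its name, has taken for a name from the list of things; names that differ only in an ending like _2 or _b are one class to them, and where a whole thing is asked for, a point or a joint stands for the part that bears it (a point fixed in the world has none). Each returns a list of dicts, best first, with "conf" (0 to 1); they miss things now and then, are a little off and sometimes report something else, mostly with a low value. They report only what shows in the picture. A call takes as long as a camera call. They do not tell look-alikes from the thing itself.
- manip.search_frame(camera, target): "box" ([left, top, right, bottom] in pixels, round what is visible of it).
- manip.tip_of(camera, target): "position" ([row, column] in pixels: a listed point, or the origin of a listed thing).
The state is a dict: "t": time; "q": joint angles; "dq": joint speeds; "tau": joint torques, N m; "tcp_pos": TCP position; "ee_rot": TCP orientation; "contact_force": force on the tool from outside, world axes, zero at the start; "moment": the same for the moment, N m; "grip_width": finger opening in m.
Only numpy, scipy, OpenCV 4.12 (cv2) and the standard library are available. Lean on these libraries where they do the work, as an engineer would, in place of code of your own. Each camera call takes 0.05 s, during which the arm holds its last target.

## Task

Check the finned heat sink that lies on the steel gauge plate: keeping it flat on the plate, slide it away from you along the plate until the end stop lines it up with the gauge gap, then push it sideways through the gap so that it drops off the ledge, down the chute and into the blue tray. Push it with a light hand, never with more than 2.5 kg (25 N), because forcing it would spoil the gauge; do not lift it, and leave the two waiting heat sinks and the bottles where they stand.

Things in the scene. Friction and masses are not known exactly. Their poses are not given: they have to be found in the camera images.
- stand: Fixed grey stand on the bench, deck 220 mm long. Origin: on the bench under the deck's middle; x = along the fence from the near end toward the end stop; y = across, toward the drop side (chute and tray, at its left); z up. On the deck lies the steel gauge plate with a straight fence and an end stop, both bars 24 mm high (tops 99 mm above the bench). All of it is rigid.
- plate (a point): Point on top of the gauge plate, 75 mm above the bench, over the stand's origin; axes as the stand's. The heat sink slides on this surface, which reaches in y from -50 mm to the ledge at +50 mm. Sliding friction is under 1 N. Two clamp screws, 6 mm high, at x = -92 and +92, y = -36 mm, are clear of the work.
- ledge (a point): Fixed point on the ledge line (stand x +32, y +50, z 75 mm; axes as the stand's), where plate ends and chute begins. The fence stands along the ledge, 12 mm thick: its face toward the heat sink is at y = -12 mm from here. It ends at the gauge gap, an opening 34 mm wide in x, fence corner chamfered 2 mm. The gap's other side is the end stop's near face.
- stop_zone (a point): Fixed point on the plate at stand x +50, y 0, z 75 mm; axes as the stand's. The stop's near face (square to x, from stand y -4 to +50 mm, 24 mm high) lies within 20 mm of it in x, nearer or farther: plate, fence and stop are clamped anew each time and NOT measured, so find the stop by feel. A heat sink touching the stop is lined up with the gap.
- tray (a point): Centre of the catch tray's smooth black floor, 4.5 mm above the bench (stand x +32, y +156 mm); axes as the stand's. Blue tray, 122 (x) by 96 mm (y), walls 34 mm high, 46 mm at the far y side, open toward the chute. The slippery chute is 112 mm wide, centred on the same x, slopes about 50 degrees from the ledge, side cheeks up to 92 mm above the bench.
- heat_sink: Loose finned aluminium heat sink on the gauge plate, 32 x 32 mm, 20 mm high (base 4 mm thick, upright fins along its own y), 0.035 to 0.07 kg. Origin: centre of its underside; z up. It starts within 0.3 rad of square to the fence, its front 50 to 120 mm short of the stop. The robot's push on it must stay below 25 N.
- waiting_sink_1: A like heat sink standing on the bench to the right of the stand, waiting its turn. Origin: centre of its underside.
- waiting_sink_2: Another like heat sink standing on the bench to the right of the stand. Origin: centre of its underside.
- flux_bottle: Small yellow bottle with a black cap, 36 x 36 x 66 mm, on the bench behind. Origin: centre of its underside.
- rinse_bottle: White bottle with a blue cap, 52 x 52 x 110 mm, on the bench behind. Origin: centre of its underside.
Not all that is in view belongs to the job. Leave any yellow look-alike of the heat_sink alone.

How it is judged (in metres and radians):
On the way:
1. the heat sink lies flat on the plate in the gauge gap, its front face within 4 mm of the ledge or past it (y of heat_sink in the frame of stand between 0.03 and 0.056 m and x of heat_sink in the frame of stand between 0.008 and 0.058 m and angle between heat_sink's own z axis and vertical below 0.15 rad and height (world z) of heat_sink between 0.071 and 0.08 m), for 0.05 s.
At the end, for the whole second after the job is handed in: the heat sink is at rest in the catch tray at the foot of the chute (its underside's centre within 58 mm of the tray's middle along the stand's x, from 56 mm before to 48 mm beyond it along y, and less than 40 mm above the bench), not touched by the robot (x of heat_sink in the frame of tray between -0.058 and 0.058 m and y of heat_sink in the frame of tray between -0.056 and 0.048 m and height (world z) of heat_sink below 0.04 m and linear speed of heat_sink below 0.02 m/s).
It fails at once if the robot pushes on the heat sink with more than 25 N (contact force between any of the arm, the fingers and heat_sink above 25 N).
It fails at once if the heat sink is lifted more than 10 mm off the gauge plate (height (world z) of heat_sink above 0.085 m).
It fails at once if a waiting heat sink or a bottle is moved by more than 15 mm (distance of any of waiting_sink_1, waiting_sink_2, flux_bottle, rinse_bottle from where it was at the start of the episode above 0.015 m).
It also fails if it takes over 46 s, if anything falls off the work surface, if the arm or the gripper's body presses on something with over 40 N, if the wrist force passes 120 N, or if a joint passes its speed limit or range.

## Working session

There is one attempt and no reset: what is moved stays moved. The work goes in short steps, Python scripts to look and compute and a tool call to move; the robot and the scene stay as the last step left them, time stands still between calls to the robot, and variables do not carry over. Pictures are saved under pics/ and viewed, and the job is handed in when it is done.

Besides the shell and the picture viewer there is one more tool, called after ">>>" as name([rows], argument=value, ...), one row to a line, values as JSON. send_rows: Moves the arm, as the interface text tells. Its arguments: {"type":"object","properties":{"increments":{"type":"array"}},"required":["increments"]}

```bash
mkdir -p pics; cat > h.py <<'E'
import numpy as np, cv2
from station import manip
def K(c):
    f=c["image"].shape[0]/2/np.tan(np.radians(c["fov_y"])/2)
    return np.array([[f,0,c["cx"]],[0,f,c["cy"]],[0,0,1.]])
def cam(n):
    c=manip.read_camera(n); c["R"]=np.array(c["R"]);c["t"]=np.array(c["t"]);c["distortion"]=np.array(c["distortion"],float); return c
def save(c,n,s=1.4): 
    cv2.imwrite("pics/"+n,cv2.resize(c["image"][:,:,::-1],None,fx=s,fy=s,interpolation=cv2.INTER_CUBIC))
def back(c,rc,z):
    p=cv2.undistortPoints(np.array([[[rc[1],rc[0]]]],float),K(c),c["distortion"])[0,0]
    d=c["R"].T@np.array([p[0],p[1],1]); o=-c["R"].T@c["t"]
    return o+d*(z-o[2])/d[2]
def proj(c,X):
    p,_=cv2.projectPoints(np.array(X,float).reshape(-1,3),cv2.Rodrigues(c["R"])[0],c["t"],K(c),c["distortion"])
    return p[:,0]
E
python3 - <<'E'
from h import *
s=manip.get_state(); print(s)
Z=dict(stand=0,plate=.075,ledge=.075,stop_zone=.075,tray=.0045,heat_sink=.075,waiting_sink_1=0,flux_bottle=0,rinse_bottle=0)
for n in("scene","top"):
    c=cam(n); save(c,n+"0.png")
    print(n,-c["R"].T@c["t"])
    for k,z in Z.items():
        for d in manip.tip_of(n,k)[:3]:
            print(k,round(d["conf"],2),np.round(d["position"],1),np.round(back(c,d["position"],z),4))
    print([ (d["conf"],d["box"]) for d in manip.search_frame(n,"heat_sink")])
E
```

```text
{'t': 0.0, 'q': array([ 6.67139075e+01,  2.81638162e+01,  8.93516400e+01, -9.54890773e-04,
        6.25491936e+01, -6.05106911e+00]), 'dq': array([ 0.12250911,  0.05358706, -0.0781603 , -0.00310645,  0.01281694,
       -0.0727419 ]), 'tau': array([ 1.66993563e-03, -6.18466687e+01, -2.61593896e+01, -1.09542232e-04,
        4.04179562e-03,  1.59833866e-05]), 'tcp_pos': array([0.18508359, 0.596737  , 0.24772222]), 'ee_rot': array([[ 9.55099682e-01, -4.32478107e-04,  2.96284342e-01],
       [-2.96284639e-01, -1.04228553e-03,  9.55099119e-01],
       [-1.04246577e-04, -9.99999363e-01, -1.12362320e-03]]), 'contact_force': array([ 0.55214425,  0.93922079, -0.37632714]), 'moment': array([-0.01044672, -0.05400775,  0.0257388 ]), 'grip_width': 0.08518980150170369}
scene [-0.0045369  -0.82356056  0.5454832 ]
stand 0.66 [230.2 263.4] [ 0.4932 -0.3111  0.    ]
stand 0.64 [246.7 300.5] [ 0.5086 -0.4051  0.    ]
ledge 0.88 [187.4 251.5] [ 0.5134 -0.2534  0.075 ]
tray 0.84 [196.8 218. ] [ 0.5035 -0.1433  0.0045]
heat_sink 0.87 [323.5 296.3] [ 0.304  -0.5734  0.075 ]
heat_sink 0.53 [209.6 244.9] [ 0.
[... 414 characters left out ...]
[285.5, 310.7, 310.5, 335.7])]
top [ 0.34781981 -0.3513017   1.09385845]
stand 0.27 [216.5 306.8] [ 0.5131 -0.4112  0.    ]
ledge 0.91 [208.  245.6] [ 0.5211 -0.2595  0.075 ]
tray 0.9 [221.9 202.1] [ 0.4958 -0.1418  0.0045]
heat_sink 0.68 [281.5 357.6] [ 0.3489 -0.5262  0.075 ]
heat_sink 0.65 [240.3 267.3] [ 0.4435 -0.3131  0.075 ]
heat_sink 0.17 [220.7 203.1] [ 0.4892 -0.1576  0.075 ]
waiting_sink_1 0.56 [218.8 307.2] [ 0.5071 -0.4123  0.    ]
waiting_sink_1 0.54 [241.1 310.1] [ 0.4496 -0.4197  0.    ]
flux_bottle 0.48 [151.2 216.8] [ 0.6861 -0.1726  0.    ]
rinse_bottle 0.97 [146.8 244.2] [ 0.6986 -0.2452  0.    ]
[(0.63, [353.2, 272.8, 367.0, 286.3]), (0.47, [255.9, 229.6, 270.6, 243.8])]
```

```bash
python3 - <<'E'
import cv2
for n,(a,b,c,d) in {"scene":(130,360,180,360),"top":(130,300,170,380)}.items():
    im=cv2.imread(f"pics/{n}0.png"); im=cv2.resize(im,(560,420),interpolation=cv2.INTER_AREA)[a:b,c:d]
    s=min(800/im.shape[1],600/im.shape[0]); print(n,s)
    cv2.imwrite(f"pics/{n}0z.png",cv2.resize(im,None,fx=s,fy=s,interpolation=cv2.INTER_CUBIC))
E
```

```text
scene 2.608695652173913
top 3.5294117647058822
```

View pics/scene0z.png

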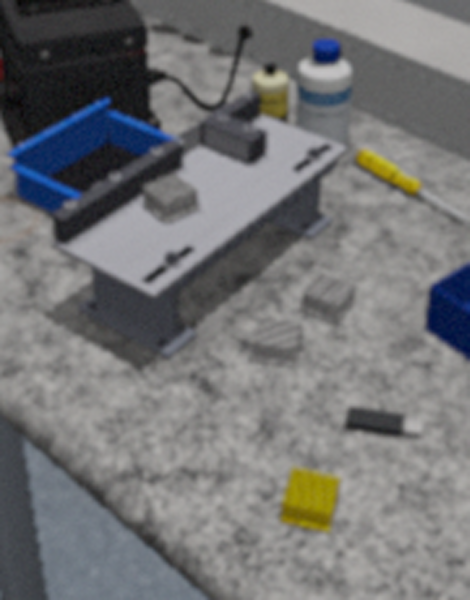

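View pics/top0z.png

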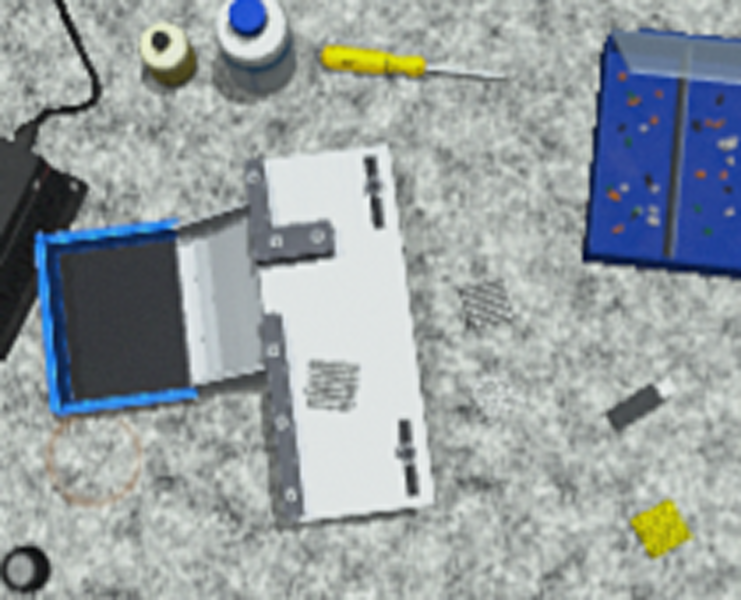

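View pics/scene0.png

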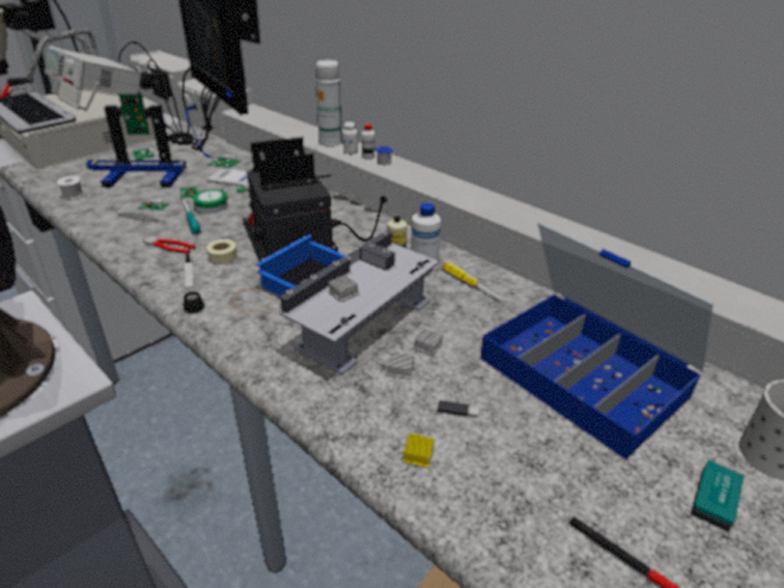

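```bash
cat >> h.py <<'E'
E
python3 - <<'E'
from h import *
c=cam("top")
def zp(x,y): return (130+y/3.5294-.36, 170+x/3.5294-.36)
F=back(c,zp(388,147),.075); N=back(c,zp(433,505),.075)
d=F-N; L=np.linalg.norm(d); yaw=np.arctan2(d[1],d[0]); ux=d/L; uy=np.array([-ux[1],ux[0],0])
O=(F+N)/2+uy*.05; print("L",L,"yaw",np.degrees(yaw),"O",O)
def st(P): q=P-O; return np.round([q@ux*1e3,q@uy*1e3],1)
led=back(c,[208,245.6],.075); tr=back(c,[221.9,202.1],.0045)
print("ledge pt exp(32,50)",st(led),"tray exp (32,156)",st(tr))
for nm,p,z in [("fence far L",(266,316),.099),("fence far R",(281,316),.099),("fence near L",(283,523),.099),("fence near R",(300,520),.099),("stop near R",(334,254),.099),("stop near L",(270,262),.099),("stop far R",(333,222),.099)]:
    print(nm,st(back(c,zp(*p),z)))
for p in [(312,360),(360,366),(354,412),(305,405)]: print("sink",st(back(c,zp(*p),.095)))
print("net sink",st(back(c,[240.3,267.3],.075)))
c2=cam("scene"); print("scene net sink",st(back(c2,[209.6,244.9],.075)))
np.savez("stand.npz",O=O,ux=ux,uy=uy,yaw=yaw)
im=c["image"][:,:,::-1].copy()
im=cv2.resize(im,None,fx=4,fy=4,interpolation=cv2.INTER_CUBIC)
def W(x,y,z): return O*[1,1,0]+ux*x/1e3+uy*y/1e3+np.array([0,0,z/1e3])
for x,y,z in [(-110,-50,75),(110,-50,75),(110,50,99),(-110,50,99),(-110,38,99),(16,38,99),(50,-4,99),(32,50,75)]:
    p=proj(c,W(x,y,z))[0]*4+1.5; cv2.circle(im,tuple(int(round(v)) for v in p),4,(0,0,255),-1)
cv2.imwrite("pics/ov.png",im[4*160:4*290,4*215:4*305])
E
```

```text
L 0.24751968461297227 yaw 7.572836162241691 O [ 0.48366726 -0.30729855  0.075     ]
ledge pt exp(32,50) [43.4 42.5] tray exp (32,156) [ 33.9 162.5]
fence far L [12.8 45.1]
fence far R [11.6 35.2]
fence near L [-124.   49.]
fence near R [-123.4   37.8]
stop near R [48.9 -4.6]
stop near L [48.8 38.5]
stop far R [70.7 -6.5]
sink [-19.7  18.3]
sink [-27.5 -12.9]
sink [-57.4  -5.4]
sink [-48.9  26.3]
net sink [-40.6  -0.4]
scene net sink [-37.5   5.5]
```

View pics/ov.png

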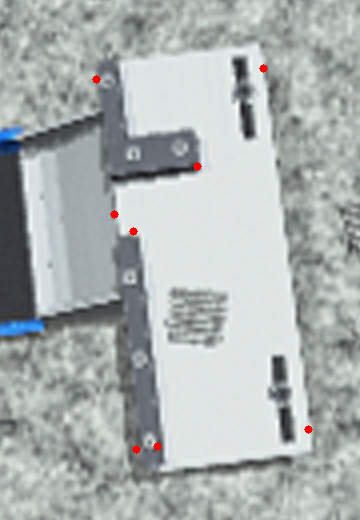

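```bash
python3 - <<'E'
from h import *
from scipy.optimize import least_squares
c=cam("top")
def zp(x,y): return (130+y/3.5294-.36, 170+x/3.5294-.36)
S=[((374,187),(92,-36,.08)),((405,454),(-92,-36,.08)),((388,147),(123.5,-50,.075)),((433,505),(-123.5,-50,.075)),((283,523),(None,50,.099)),((300,520),(None,38,.099)),((266,316),(None,50,.099)),((281,316),(None,38,.099)),((248,160),(None,50,.099)),((334,254),(None,-4,.099))]
P=[(back(c,zp(*a),b[2])[:2],b) for a,b in S]
def res(v):
    u=np.array([np.cos(v[2]),np.sin(v[2])]);w=np.array([-u[1],u[0]]);r=[]
    for p,b in P:
        q=(p-v[:2])*1e3; r.append(0 if b[0] is None else q@u-b[0]); r.append(q@w-b[1])
    return np.array(r)
s=least_squares(res,[.484,-.307,.13],loss="soft_l1"); print(s.x,np.degrees(s.x[2])); print(res(s.x).reshape(-1,2).round(1))
yaw=s.x[2];O=np.array([*s.x[:2],.075]);ux=np.array([np.cos(yaw),np.sin(yaw),0]);uy=np.array([-ux[1],ux[0],0])
np.savez("stand.npz",O=O,ux=ux,uy=uy,yaw=yaw)
def st(P): q=P-O; return np.round([q@ux*1e3,q@uy*1e3],1)
for p in [(312,360),(360,366),(354,412),(305,405)]: print("sink",st(back(c,zp(*p),.095)))
print("stop",st(back(c,zp(334,254),.099)),st(back(c,zp(270,262),.099)), "fence end",st(back(c,zp(281,316),.099)))
print("ledge",st(back(c,[208,245.6],.075)),"tray",st(back(c,[221.9,202.1],.0045)))
E
```

```text
[ 0.48595843 -0.30815308  0.12576636] 7.2058816600635724
[[ 1.7  0.8]
 [ 1.9  1. ]
 [-1.6  1.9]
 [-2.1  0.3]
 [ 0.  -0.7]
 [ 0.   0.1]
 [ 0.  -3.6]
 [ 0.  -1.6]
 [ 0.  -2.4]
 [ 0.   0.8]]
sink [-22.   19.3]
sink [-29.6 -12. ]
sink [-59.5  -4.6]
sink [-51.2  27.1]
stop [46.8 -3.2] [46.4 40. ] fence end [ 9.2 36.4]
ledge [41.  43.9] tray [ 30.7 163.8]
```

View pics/top0.png

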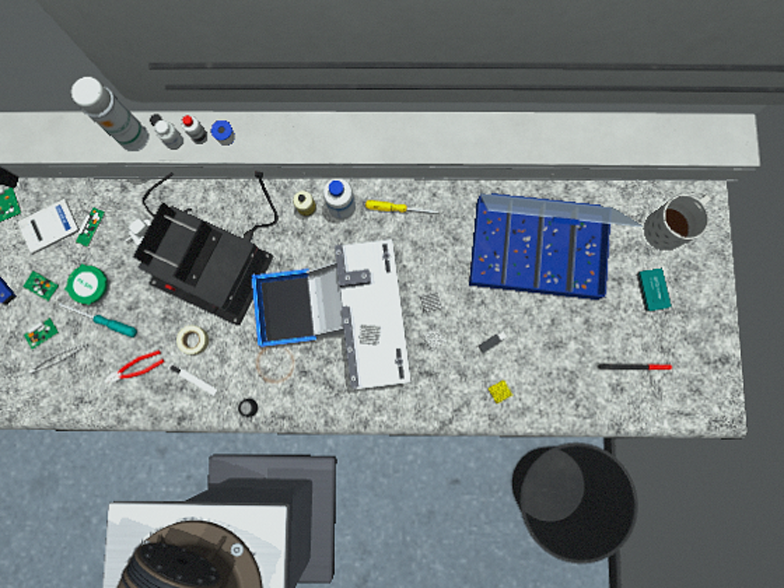

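```bash
python3 - <<'E'
from h import *
c=cam("top")
for px in [(40,225),(165,235),(158,270),(75,405),(110,200),(0,250),(30,150)]:
  print(px,[back(c,(px[1]/1.4,px[0]/1.4),z)[:2].round(3) for z in (0,.1,.2)])
c=cam("scene")
for X in [(.6,-.05,0),(.6,-.05,.1),(.6,-.05,.2),(.5,0,0),(.5,0,.2)]: print(X,proj(c,X)[0]*1.4)
E
```

```text
(40, 225) [array([0.657, 0.334]), array([0.629, 0.271]), array([0.601, 0.209])]
(165, 235) [array([0.639, 0.089]), array([0.612, 0.049]), array([0.586, 0.009])]
(158, 270) [array([0.571, 0.098]), array([0.551, 0.057]), array([0.53 , 0.016])]
(75, 405) [array([0.319, 0.233]), array([0.322, 0.18 ]), array([0.324, 0.127])]
(110, 200) [array([0.708, 0.202]), array([0.675, 0.151]), array([0.642, 0.1  ])]
(0, 250) [array([0.608, 0.407]), array([0.584, 0.338]), array([0.56 , 0.268])]
(30, 150) [array([0.809, 0.37 ]), array([0.767, 0.304]), array([0.725, 0.238])]
(0.6, -0.05, 0) [313.80094593 239.76189698]
(0.6, -0.05, 0.1) [310.86351687 191.90174085]
(0.6, -0.05, 0.2) [307.67847955 138.9375142 ]
(0.5, 0, 0) [255.44144475 248.67678208]
(0.5, 0, 0.2) [242.60042798 145.80807054]
```

```bash
cat > plan.py <<'E'
from h import *
s=manip.get_state(); p=s["tcp_pos"];R=s["ee_rot"]
y0=np.arctan2(R[1,2],R[0,2]); a0=np.arctan2(p[1],p[0])
n=20; a1=np.arctan2(-.3132,.3908); yT=np.radians(-82.8)
P=[];Y=[]
for i in range(n+1):
    f=i/n; a=a0+(a1-a0)*f; r=np.interp(f,[0,.25,1],[.625,.5,.501]); z=np.interp(f,[0,.25,1],[.248,.3,.3])
    P.append(np.array([r*np.cos(a),r*np.sin(a),z])); Y.append(y0+(yT-y0)*f)
import json
rows=[]
for i in range(n):
    y=Y[i]; z=np.array([np.cos(y),np.sin(y),0]); yy=np.array([0,0,-1.]); x=np.cross(yy,z)
    d=(P[i+1]-P[i])*1e3
    rows.append(dict(dx=round(d@x,0),dy=round(d@yy,0),dz=round(d@z,0),ay=round(-np.degrees(Y[i+1]-Y[i]),1),jaw=1))
for i in range(0,n,8): print(json.dumps(rows[i:i+8]))
E
python3 plan.py
```

```text
[{"dx": 58.0, "dy": -10.0, "dz": -28.0, "ay": 7.8, "jaw": 1}, {"dx": 57.0, "dy": -10.0, "dz": -26.0, "ay": 7.8, "jaw": 1}, {"dx": 55.0, "dy": -10.0, "dz": -23.0, "ay": 7.8, "jaw": 1}, {"dx": 54.0, "dy": -10.0, "dz": -21.0, "ay": 7.8, "jaw": 1}, {"dx": 52.0, "dy": -10.0, "dz": -20.0, "ay": 7.8, "jaw": 1}, {"dx": 48.0, "dy": 0.0, "dz": 7.0, "ay": 7.8, "jaw": 1}, {"dx": 48.0, "dy": 0.0, "dz": 9.0, "ay": 7.8, "jaw": 1}, {"dx": 47.0, "dy": 0.0, "dz": 11.0, "ay": 7.8, "jaw": 1}]
[{"dx": 47.0, "dy": 0.0, "dz": 13.0, "ay": 7.8, "jaw": 1}, {"dx": 46.0, "dy": 0.0, "dz": 14.0, "ay": 7.8, "jaw": 1}, {"dx": 46.0, "dy": 0.0, "dz": 16.0, "ay": 7.8, "jaw": 1}, {"dx": 45.0, "dy": 0.0, "dz": 18.0, "ay": 7.8, "jaw": 1}, {"dx": 45.0, "dy": 0.0, "dz": 20.0, "ay": 7.8, "jaw": 1}, {"dx": 44.0, "dy": 0.0, "dz": 21.0, "ay": 7.8, "jaw": 1}, {"dx": 43.0, "dy": 0.0, "dz": 23.0, "ay": 7.8, "jaw": 1}, {"dx": 42.0, "dy": 0.0, "dz": 25.0, "ay": 7.8, "jaw": 1}]
[{"dx": 41.0, "dy": 0.0, "dz": 26.0, "ay": 7.8, "jaw": 1}, {"dx": 40.0, "dy": 0.0, "dz": 28.0, "ay": 7.8, "jaw": 1}, {"dx": 39.0, "dy": 0.0, "dz": 29.0, "ay": 7.8, "jaw": 1}, {"dx": 38.0, "dy": 0.0, "dz": 31.0, "ay": 7.8, "jaw": 1}]
```

>>> send_rows([
  {"dx": 58, "dy": -10, "dz": -28, "ay": 7.8, "jaw": 1},
  {"dx": 57, "dy": -10, "dz": -26, "ay": 7.8, "jaw": 1},
  {"dx": 55, "dy": -10, "dz": -23, "ay": 7.8, "jaw": 1},
  {"dx": 54, "dy": -10, "dz": -21, "ay": 7.8, "jaw": 1},
  {"dx": 52, "dy": -10, "dz": -20, "ay": 7.8, "jaw": 1},
  {"dx": 48, "dy": 0, "dz": 7, "ay": 7.8, "jaw": 1},
  {"dx": 48, "dy": 0, "dz": 9, "ay": 7.8, "jaw": 1},
  {"dx": 47, "dy": 0, "dz": 11, "ay": 7.8, "jaw": 1},
])

```text
invalid input at $.increments[0]: expected keys ax, ay, az, dx, dy, dz, jaw
```

>>> send_rows([
  {"dx": 47, "dz": 13, "ay": 7.8, "jaw": 1},
  {"dx": 46, "dz": 14, "ay": 7.8, "jaw": 1},
  {"dx": 46, "dz": 16, "ay": 7.8, "jaw": 1},
  {"dx": 45, "dz": 18, "ay": 7.8, "jaw": 1},
  {"dx": 45, "dz": 20, "ay": 7.8, "jaw": 1},
  {"dx": 44, "dz": 21, "ay": 7.8, "jaw": 1},
  {"dx": 43, "dz": 23, "ay": 7.8, "jaw": 1},
  {"dx": 42, "dz": 25, "ay": 7.8, "jaw": 1},
])

```text
invalid input at $.increments[0]: expected keys ax, ay, az, dx, dy, dz, jaw
```

>>> send_rows([
  {"dx": 41, "dz": 26, "ay": 7.8, "jaw": 1},
  {"dx": 40, "dz": 28, "ay": 7.8, "jaw": 1},
  {"dx": 39, "dz": 29, "ay": 7.8, "jaw": 1},
  {"dx": 38, "dz": 31, "ay": 7.8, "jaw": 1},
  {"jaw": 1},
])

```text
invalid input at $.increments[0]: expected keys ax, ay, az, dx, dy, dz, jaw
```

All keys are needed in each row.

>>> send_rows([
  {"ax": 0, "az": 0, "dx": 58, "dy": -10, "dz": -28, "ay": 7.8, "jaw": 1},
  {"ax": 0, "az": 0, "dx": 57, "dy": -10, "dz": -26, "ay": 7.8, "jaw": 1},
  {"ax": 0, "az": 0, "dx": 55, "dy": -10, "dz": -23, "ay": 7.8, "jaw": 1},
  {"ax": 0, "az": 0, "dx": 54, "dy": -10, "dz": -21, "ay": 7.8, "jaw": 1},
  {"ax": 0, "az": 0, "dx": 52, "dy": -10, "dz": -20, "ay": 7.8, "jaw": 1},
  {"ax": 0, "az": 0, "dx": 48, "dy": 0, "dz": 7, "ay": 7.8, "jaw": 1},
  {"ax": 0, "az": 0, "dx": 48, "dy": 0, "dz": 9, "ay": 7.8, "jaw": 1},
  {"ax": 0, "az": 0, "dx": 47, "dy": 0, "dz": 11, "ay": 7.8, "jaw": 1},
])

```text
t: 2.35
tcp_pos: [0.4385, 0.2376, 0.2979]
ee_rot: [[0.175, 0.001, 0.984], [-0.984, 0.0, 0.175], [-0.0, -1.0, 0.001]]
contact_force: [-0.3, -0.3, 0.2]
grip_width: -0.0002
```

>>> send_rows([
  {"ax": 0, "az": 0, "dy": 0, "dx": 47, "dz": 13, "ay": 7.8, "jaw": 1},
  {"ax": 0, "az": 0, "dy": 0, "dx": 46, "dz": 14, "ay": 7.8, "jaw": 1},
  {"ax": 0, "az": 0, "dy": 0, "dx": 46, "dz": 16, "ay": 7.8, "jaw": 1},
  {"ax": 0, "az": 0, "dy": 0, "dx": 45, "dz": 18, "ay": 7.8, "jaw": 1},
  {"ax": 0, "az": 0, "dy": 0, "dx": 45, "dz": 20, "ay": 7.8, "jaw": 1},
  {"ax": 0, "az": 0, "dy": 0, "dx": 44, "dz": 21, "ay": 7.8, "jaw": 1},
  {"ax": 0, "az": 0, "dy": 0, "dx": 43, "dz": 23, "ay": 7.8, "jaw": 1},
  {"ax": 0, "az": 0, "dy": 0, "dx": 42, "dz": 25, "ay": 7.8, "jaw": 1},
])

```text
t: 3.35
tcp_pos: [0.4754, -0.1406, 0.2978]
ee_rot: [[-0.791, 0.0, 0.612], [-0.612, -0.0, -0.791], [-0.0, -1.0, 0.0]]
contact_force: [2.1, 0.4, 0.3]
grip_width: 0.0004
```

>>> send_rows([
  {"ax": 0, "az": 0, "dy": 0, "dx": 41, "dz": 26, "ay": 7.8, "jaw": 1},
  {"ax": 0, "az": 0, "dy": 0, "dx": 40, "dz": 28, "ay": 7.8, "jaw": 1},
  {"ax": 0, "az": 0, "dy": 0, "dx": 39, "dz": 29, "ay": 7.8, "jaw": 1},
  {"ax": 0, "az": 0, "dy": 0, "dx": 38, "dz": 31, "ay": 7.8, "jaw": 1},
  {"ax": 0, "az": 0, "dy": 0, "dx": 0, "dz": 0, "ay": 0, "jaw": 1},
])

```text
t: 3.98
tcp_pos: [0.3834, -0.3123, 0.2977]
ee_rot: [[-0.994, -0.0, 0.113], [-0.113, -0.0, -0.994], [0.0, -1.0, 0.0]]
contact_force: [0.8, -0.1, 1.1]
grip_width: -0.0002
```

```bash
cat > w.py <<'E'
from h import *
import sys
def S():
    d=np.load("stand.npz"); s=manip.get_state(); q=s["tcp_pos"]-d["O"]; R=s["ee_rot"]
    print("t",round(s["t"],2),"stand mm",round(q@d["ux"]*1e3,1),round(q@d["uy"]*1e3,1),"z",round(s["tcp_pos"][2]*1e3,1),
     "yaw of -z rel stand y",round(np.degrees(np.arctan2(-R[1,2],-R[0,2])-d["yaw"])-90,2),"F st",round(s["contact_force"]@d["ux"],1),round(s["contact_force"]@d["uy"],1),round(s["contact_force"][2],1),"q",s["q"].round(0))
def crop(n,name,a=120,b=310,c_=170,d_=370):
    c=cam(n); im=c["image"][a:b,c_:d_,::-1]; k=min(800/im.shape[1],600/im.shape[0])
    cv2.imwrite("pics/"+name,cv2.resize(im,None,fx=k,fy=k,interpolation=cv2.INTER_CUBIC)); print(n,"scale",k,"off",c_,a); return c
E
python3 -c "
from w import *
S(); crop('top','t1.png'); crop('scene','s1.png')"
```

```text
t 3.98 stand mm -102.3 8.7 z 297.7 yaw of -z rel stand y -0.74 F st 0.8 -0.2 1.1 q [-47.  14. 103.  -0.  62.  37.]
top scale 3.1578947368421053 off 170 120
scene scale 3.1578947368421053 off 170 120
```

View pics/s1.png

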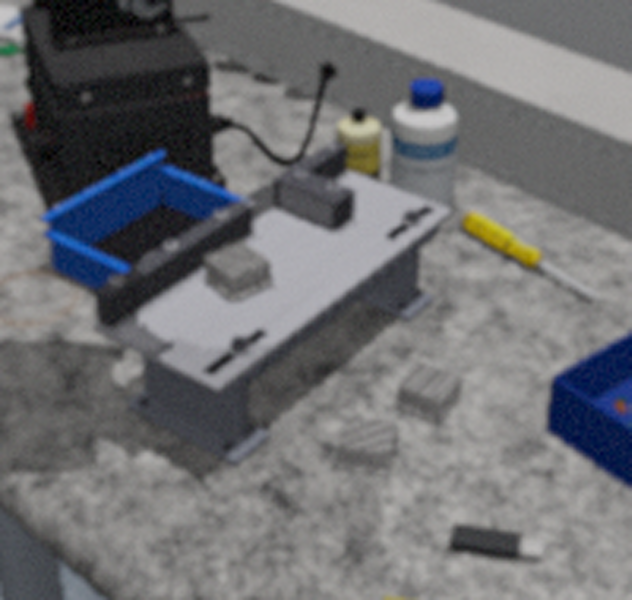

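>>> send_rows([
  {"ax": 0, "ay": 0, "az": 0, "dx": 0, "dy": 50, "dz": 0, "jaw": 1},
  {"ax": 0, "ay": 0, "az": 0, "dx": 0, "dy": 50, "dz": 0, "jaw": 1},
  {"ax": 0, "ay": 0, "az": 0, "dx": 0, "dy": 50, "dz": 0, "jaw": 1},
  {"ax": 0, "ay": 0, "az": 0, "dx": 0, "dy": 35, "dz": 0, "jaw": 1},
  {"ax": 0, "ay": 0, "az": 0, "dx": 0, "dy": 10, "dz": 0, "jaw": 1},
  {"ax": 0, "ay": 0, "az": 0, "dx": 0, "dy": 5, "dz": 0, "jaw": 1},
])

```text
t: 4.82
tcp_pos: [0.3855, -0.31, 0.098]
ee_rot: [[-0.993, 0.0, 0.119], [-0.119, -0.0, -0.993], [-0.0, -1.0, 0.0]]
contact_force: [-0.5, -0.5, -0.3]
grip_width: -0.0
```

```bash
python3 -c "
from w import *
S(); crop('top','t2.png'); crop('scene','s2.png')"
```

```text
t 4.83 stand mm -99.9 10.8 z 98.0 yaw of -z rel stand y -0.35 F st -0.5 -0.5 -0.3 q [-46.  31. 116.   0.  34.  37.]
top scale 3.1578947368421053 off 170 120
scene scale 3.1578947368421053 off 170 120
```

View pics/s2.png

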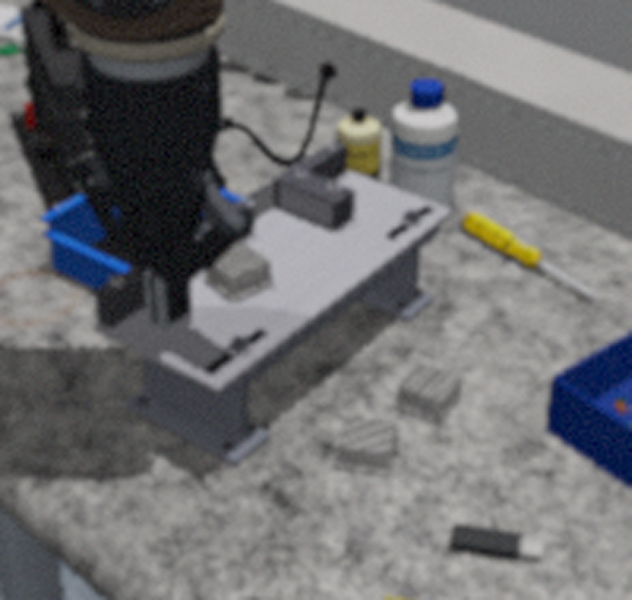

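View pics/t2.png

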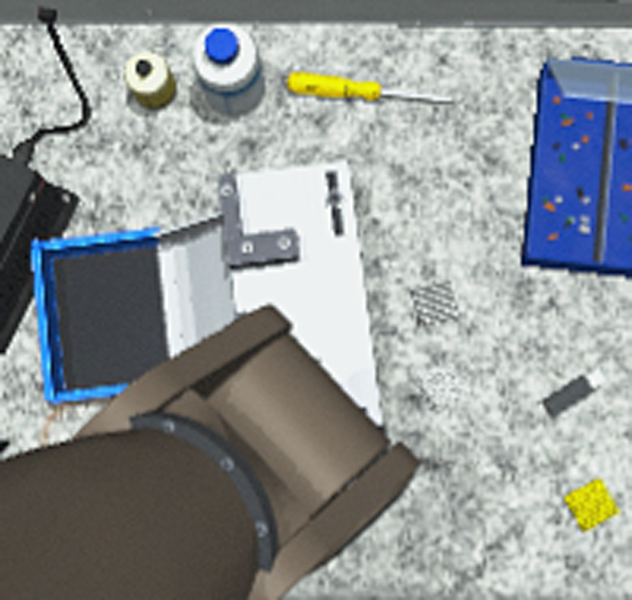

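>>> send_rows([
  {"ax": 0, "ay": 0, "az": 0, "dx": -5, "dy": 0, "dz": 3, "jaw": 1},
  {"ax": 0, "ay": 0, "az": 0, "dx": -6, "dy": 0, "dz": 0, "jaw": 1},
  {"ax": 0, "ay": 0, "az": 0, "dx": -6, "dy": 0, "dz": 0, "jaw": 1},
  {"ax": 0, "ay": 0, "az": 0, "dx": -3, "dy": 0, "dz": 0, "jaw": 1},
  {"ax": 0, "ay": 0, "az": 0, "dx": -3, "dy": 0, "dz": 0, "jaw": 1},
  {"ax": 0, "ay": 0, "az": 0, "dx": -3, "dy": 0, "dz": 0, "jaw": 1},
  {"ax": 0, "ay": 0, "az": 0, "dx": -3, "dy": 0, "dz": 0, "jaw": 1},
  {"ax": 0, "ay": 0, "az": 0, "dx": -3, "dy": 0, "dz": 0, "jaw": 1},
])

```text
t: 5.92
tcp_pos: [0.4171, -0.3095, 0.0977]
ee_rot: [[-0.993, -0.0, 0.118], [-0.118, 0.0, -0.993], [0.0, -1.0, -0.0]]
contact_force: [0.7, 0.3, 0.4]
grip_width: -0.0002
```

>>> send_rows([
  {"ax": 0, "ay": 0, "az": 0, "dx": -3, "dy": 0, "dz": 0, "jaw": 1},
  {"ax": 0, "ay": 0, "az": 0, "dx": -3, "dy": 0, "dz": 0, "jaw": 1},
  {"ax": 0, "ay": 0, "az": 0, "dx": -3, "dy": 0, "dz": 0, "jaw": 1},
  {"ax": 0, "ay": 0, "az": 0, "dx": -3, "dy": 0, "dz": 0, "jaw": 1},
  {"ax": 0, "ay": 0, "az": 0, "dx": -3, "dy": 0, "dz": 0, "jaw": 1},
  {"ax": 0, "ay": 0, "az": 0, "dx": -3, "dy": 0, "dz": 0, "jaw": 1},
  {"ax": 0, "ay": 0, "az": 0, "dx": -3, "dy": 0, "dz": 0, "jaw": 1},
  {"ax": 0, "ay": 0, "az": 0, "dx": -3, "dy": 0, "dz": 0, "jaw": 1},
])

```text
t: 6.92
tcp_pos: [0.441, -0.3066, 0.0977]
ee_rot: [[-0.993, 0.0, 0.118], [-0.118, 0.0, -0.993], [-0.0, -1.0, -0.0]]
contact_force: [-0.4, 0.3, -0.1]
grip_width: 0.0004
```

```bash
python3 -c "
from w import *
S(); crop('scene','s3.png')"
```

```text
t 6.92 stand mm -44.4 7.1 z 97.7 yaw of -z rel stand y -0.44 F st -0.3 0.3 -0.1 q [-42.  33. 110.   0.  37.  41.]
scene scale 3.1578947368421053 off 170 120
```

View pics/s3.png

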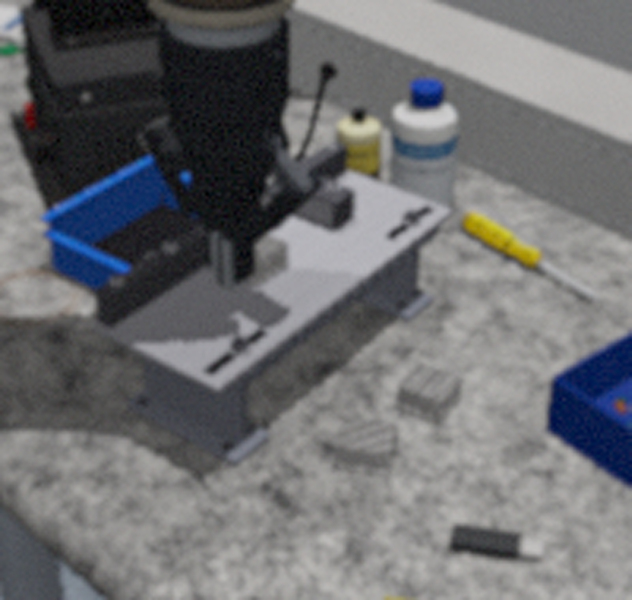

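>>> send_rows([
  {"ax": 0, "ay": 0, "az": 0, "dx": -4, "dy": 0, "dz": 0, "jaw": 1},
  {"ax": 0, "ay": 0, "az": 0, "dx": -4, "dy": 0, "dz": 0, "jaw": 1},
  {"ax": 0, "ay": 0, "az": 0, "dx": -4, "dy": 0, "dz": 0, "jaw": 1},
  {"ax": 0, "ay": 0, "az": 0, "dx": -4, "dy": 0, "dz": 0, "jaw": 1},
  {"ax": 0, "ay": 0, "az": 0, "dx": -4, "dy": 0, "dz": 0, "jaw": 1},
  {"ax": 0, "ay": 0, "az": 0, "dx": -4, "dy": 0, "dz": 0, "jaw": 1},
  {"ax": 0, "ay": 0, "az": 0, "dx": -3, "dy": 0, "dz": 0, "jaw": 1},
  {"ax": 0, "ay": 0, "az": 0, "dx": -1, "dy": 0, "dz": 0, "jaw": 1},
])

```text
t: 7.98
tcp_pos: [0.4688, -0.3033, 0.0977]
ee_rot: [[-0.993, 0.0, 0.118], [-0.118, 0.0, -0.993], [-0.0, -1.0, -0.0]]
contact_force: [-0.3, -0.2, -0.2]
grip_width: -0.0002
```

```bash
python3 -c "
from w import *
S(); crop('scene','s4.png',170,230,210,290)"
```

```text
t 7.97 stand mm -16.5 6.9 z 97.7 yaw of -z rel stand y -0.44 F st -0.3 -0.1 -0.2 q [-40.  34. 107.   0.  39.  44.]
scene scale 10.0 off 210 170
```

View pics/s4.png

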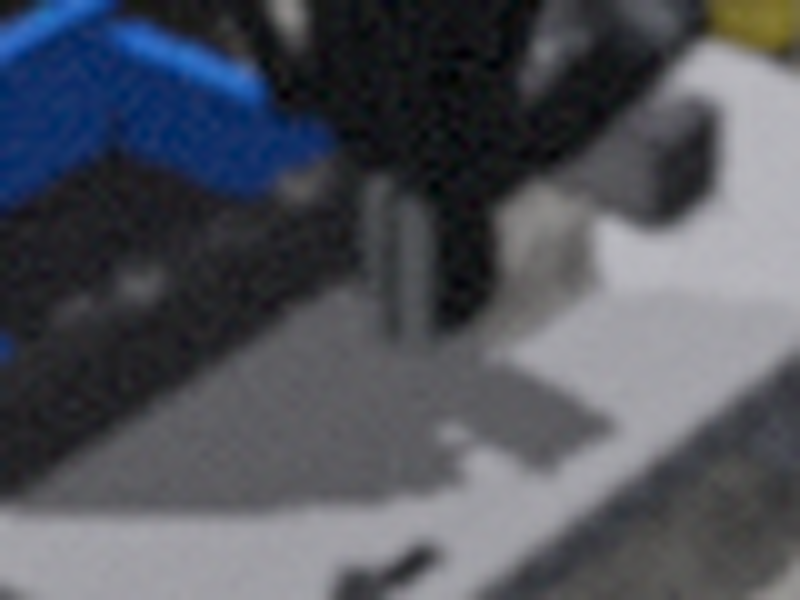

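>>> send_rows([
  {"ax": 0, "ay": 0, "az": 0, "dx": -2, "dy": 0, "dz": 0, "jaw": 1},
  {"ax": 0, "ay": 0, "az": 0, "dx": -2, "dy": 0, "dz": 0, "jaw": 1},
  {"ax": 0, "ay": 0, "az": 0, "dx": -2, "dy": 0, "dz": 0, "jaw": 1},
  {"ax": 0, "ay": 0, "az": 0, "dx": -2, "dy": 0, "dz": 0, "jaw": 1},
  {"ax": 0, "ay": 0, "az": 0, "dx": -2, "dy": 0, "dz": 0, "jaw": 1},
  {"ax": 0, "ay": 0, "az": 0, "dx": -1, "dy": 0, "dz": 0, "jaw": 1},
])

```text
t: 8.78
tcp_pos: [0.4796, -0.302, 0.0977]
ee_rot: [[-0.993, 0.0, 0.118], [-0.118, 0.0, -0.993], [-0.0, -1.0, -0.0]]
contact_force: [0.3, 0.4, 0.4]
grip_width: -0.0001
```

>>> send_rows([
  {"ax": 0, "ay": 0, "az": 0, "dx": -1, "dy": 0, "dz": 0, "jaw": 1},
  {"ax": 0, "ay": 0, "az": 0, "dx": -1, "dy": 0, "dz": 0, "jaw": 1},
])

```text
t: 9.02
tcp_pos: [0.4815, -0.3018, 0.0977]
ee_rot: [[-0.993, 0.0, 0.118], [-0.118, 0.0, -0.993], [-0.0, -1.0, -0.0]]
contact_force: [-1.0, -0.1, 0.7]
grip_width: -0.0002
```

>>> send_rows([
  {"ax": 0, "ay": 0, "az": 0, "dx": -1, "dy": 0, "dz": 0, "jaw": 1},
  {"ax": 0, "ay": 0, "az": 0, "dx": -1, "dy": 0, "dz": 0, "jaw": 1},
])

```text
t: 9.28
tcp_pos: [0.4835, -0.3016, 0.0977]
ee_rot: [[-0.993, 0.0, 0.118], [-0.118, 0.0, -0.993], [-0.0, -1.0, -0.0]]
contact_force: [-0.5, 0.3, 0.5]
grip_width: -0.0
```

```bash
python3 -c "
from w import *
S(); crop('scene','s5.png',170,230,210,290)"
```

```text
t 9.28 stand mm -1.6 6.8 z 97.7 yaw of -z rel stand y -0.44 F st -0.4 0.4 0.5 q [-39.  35. 105.   0.  40.  45.]
scene scale 10.0 off 210 170
```

View pics/s5.png

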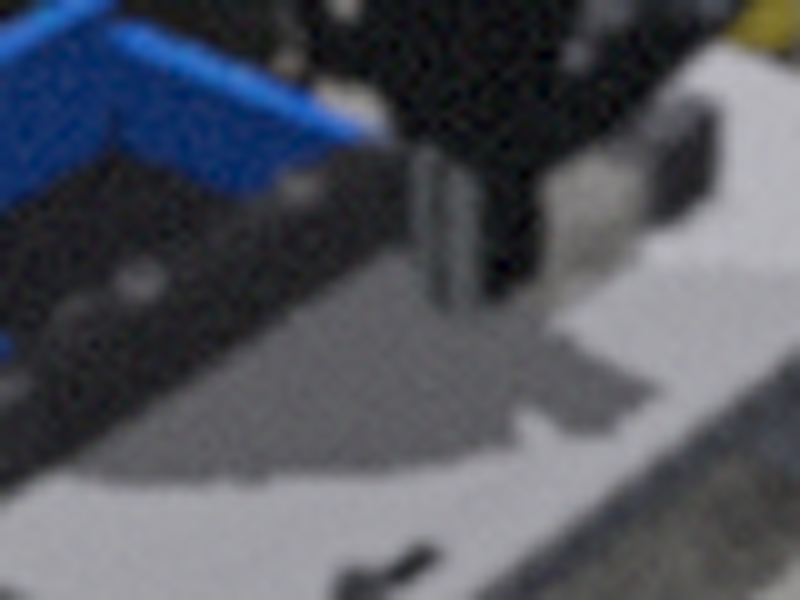

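>>> send_rows([
  {"ax": 0, "ay": 0, "az": 0, "dx": -0.5, "dy": 0, "dz": 0, "jaw": 1},
  {"ax": 0, "ay": 0, "az": 0, "dx": -0.5, "dy": 0, "dz": 0, "jaw": 1},
])

```text
t: 9.57
tcp_pos: [0.4845, -0.3015, 0.0977]
ee_rot: [[-0.993, 0.0, 0.118], [-0.118, 0.0, -0.993], [-0.0, -1.0, -0.0]]
contact_force: [0.1, 0.6, -0.2]
grip_width: 0.0003
```

>>> send_rows([
  {"ax": 0, "ay": 0, "az": 0, "dx": -0.5, "dy": 0, "dz": 0, "jaw": 1},
  {"ax": 0, "ay": 0, "az": 0, "dx": -0.5, "dy": 0, "dz": 0, "jaw": 1},
])

```text
t: 9.82
tcp_pos: [0.4855, -0.3014, 0.0977]
ee_rot: [[-0.993, 0.0, 0.118], [-0.118, 0.0, -0.993], [-0.0, -1.0, -0.0]]
contact_force: [-0.6, 0.6, 1.3]
grip_width: 0.0001
```

>>> send_rows([
  {"ax": 0, "ay": 0, "az": 0, "dx": -0.5, "dy": 0, "dz": 0, "jaw": 1},
])

```text
t: 9.95
tcp_pos: [0.486, -0.3013, 0.0977]
ee_rot: [[-0.993, 0.0, 0.118], [-0.118, 0.0, -0.993], [-0.0, -1.0, -0.0]]
contact_force: [-1.0, -0.2, -0.8]
grip_width: 0.0
```

>>> send_rows([
  {"ax": 0, "ay": 0, "az": 0, "dx": -0.5, "dy": 0, "dz": 0, "jaw": 1},
])

```text
t: 10.07
tcp_pos: [0.4865, -0.3012, 0.0977]
ee_rot: [[-0.993, -0.0, 0.118], [-0.118, 0.0, -0.993], [0.0, -1.0, -0.0]]
contact_force: [-0.3, -0.4, 0.3]
grip_width: -0.0002
```

>>> send_rows([
  {"ax": 0, "ay": 0, "az": 0, "dx": -0.5, "dy": 0, "dz": 0, "jaw": 1},
])

```text
t: 10.2
tcp_pos: [0.487, -0.3012, 0.0977]
ee_rot: [[-0.993, 0.0, 0.118], [-0.118, 0.0, -0.993], [-0.0, -1.0, -0.0]]
contact_force: [-0.1, -1.0, 0.1]
grip_width: 0.0003
```

>>> send_rows([
  {"ax": 0, "ay": 0, "az": 0, "dx": -0.5, "dy": 0, "dz": 0, "jaw": 1},
])

```text
t: 10.32
tcp_pos: [0.4875, -0.3011, 0.0977]
ee_rot: [[-0.993, 0.0, 0.118], [-0.118, 0.0, -0.993], [-0.0, -1.0, -0.0]]
contact_force: [-0.3, -0.0, -0.4]
grip_width: -0.0002
```

>>> send_rows([
  {"ax": 0, "ay": 0, "az": 0, "dx": -0.5, "dy": 0, "dz": 0, "jaw": 1},
])

```text
t: 10.45
tcp_pos: [0.488, -0.301, 0.0977]
ee_rot: [[-0.993, 0.0, 0.118], [-0.118, 0.0, -0.993], [-0.0, -1.0, -0.0]]
contact_force: [0.1, 1.1, 0.1]
grip_width: -0.0
```

>>> send_rows([
  {"ax": 0, "ay": 0, "az": 0, "dx": -0.5, "dy": 0, "dz": 0, "jaw": 1},
])

```text
t: 10.58
tcp_pos: [0.4885, -0.301, 0.0977]
ee_rot: [[-0.993, 0.0, 0.118], [-0.118, 0.0, -0.993], [-0.0, -1.0, -0.0]]
contact_force: [-0.6, -0.6, -0.1]
grip_width: 0.0
```

```bash
python3 -c "
from w import *
S(); crop('scene','s6.png',170,230,210,290);crop('top','t6.png',170,230,210,290)"
```

```text
t 10.57 stand mm 3.4 6.8 z 97.7 yaw of -z rel stand y -0.45 F st -0.7 -0.5 -0.1 q [-38.  35. 105.   0.  40.  45.]
scene scale 10.0 off 210 170
top scale 10.0 off 210 170
```

View pics/s6.png

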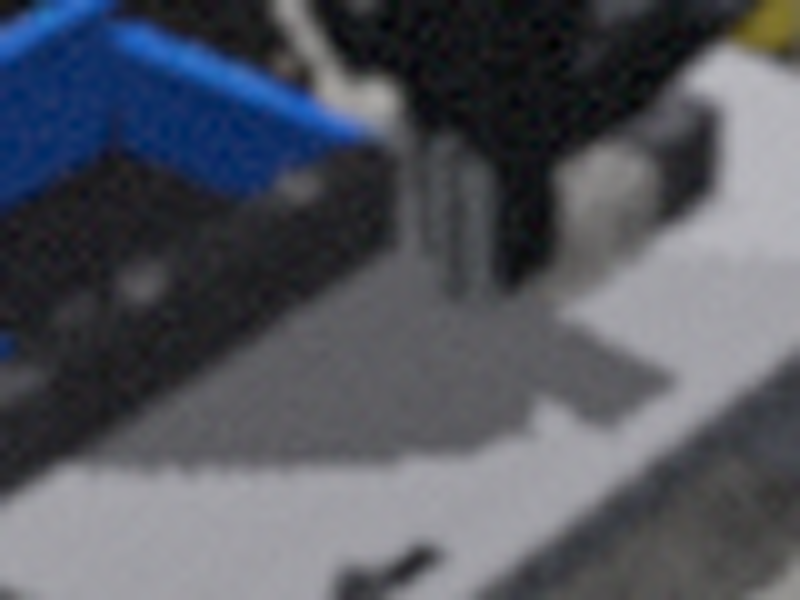

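View pics/t6.png

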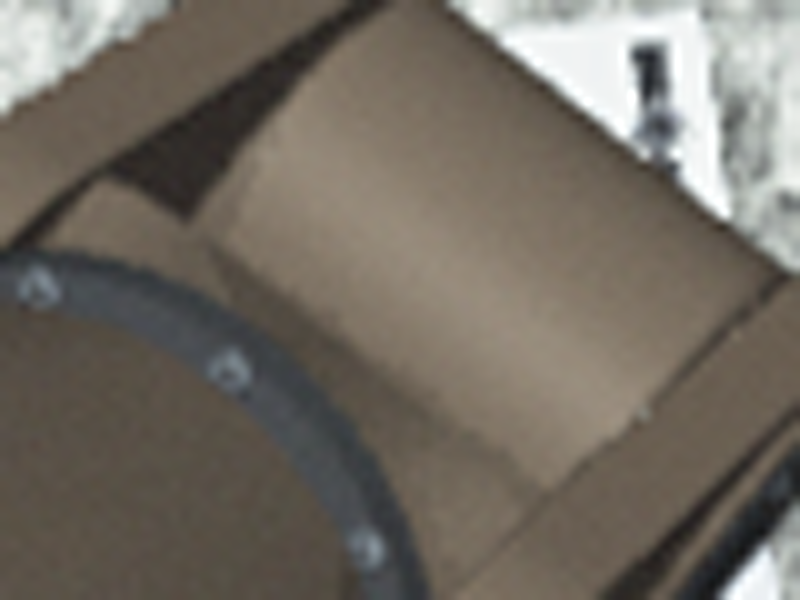

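>>> send_rows([
  {"ax": 0, "ay": 0, "az": 0, "dx": -0.5, "dy": 0, "dz": 0, "jaw": 1},
])

```text
t: 10.8
tcp_pos: [0.489, -0.301, 0.0977]
ee_rot: [[-0.993, 0.0, 0.118], [-0.118, 0.0, -0.993], [-0.0, -1.0, -0.0]]
contact_force: [0.0, 0.5, 0.2]
grip_width: -0.0003
```

>>> send_rows([
  {"ax": 0, "ay": 0, "az": 0, "dx": -0.5, "dy": 0, "dz": 0, "jaw": 1},
])

```text
t: 10.92
tcp_pos: [0.4895, -0.3009, 0.0977]
ee_rot: [[-0.993, 0.0, 0.118], [-0.118, 0.0, -0.993], [-0.0, -1.0, -0.0]]
contact_force: [0.4, -0.5, -0.5]
grip_width: 0.0001
```

>>> send_rows([
  {"ax": 0, "ay": 0, "az": 0, "dx": -0.5, "dy": 0, "dz": 0, "jaw": 1},
])

```text
t: 11.05
tcp_pos: [0.49, -0.3008, 0.0977]
ee_rot: [[-0.993, -0.0, 0.118], [-0.118, 0.0, -0.993], [-0.0, -1.0, -0.0]]
contact_force: [-0.5, -0.4, 0.9]
grip_width: -0.0002
```

>>> send_rows([
  {"ax": 0, "ay": 0, "az": 0, "dx": -0.5, "dy": 0, "dz": 0, "jaw": 1},
])

```text
t: 11.18
tcp_pos: [0.4905, -0.3008, 0.0977]
ee_rot: [[-0.993, -0.0, 0.118], [-0.118, 0.0, -0.993], [-0.0, -1.0, -0.0]]
contact_force: [-1.0, 0.1, 0.2]
grip_width: 0.0003
```

>>> send_rows([
  {"ax": 0, "ay": 0, "az": 0, "dx": -0.5, "dy": 0, "dz": 0, "jaw": 1},
])

```text
t: 11.3
tcp_pos: [0.491, -0.3007, 0.0977]
ee_rot: [[-0.993, -0.0, 0.118], [-0.118, 0.0, -0.993], [-0.0, -1.0, -0.0]]
contact_force: [-0.3, -0.0, 0.4]
grip_width: 0.0003
```

>>> send_rows([
  {"ax": 0, "ay": 0, "az": 0, "dx": -0.5, "dy": 0, "dz": 0, "jaw": 1},
])

```text
t: 11.42
tcp_pos: [0.4915, -0.3007, 0.0977]
ee_rot: [[-0.993, 0.0, 0.118], [-0.118, 0.0, -0.993], [-0.0, -1.0, -0.0]]
contact_force: [1.0, 0.0, -0.1]
grip_width: 0.0002
```

>>> send_rows([
  {"ax": 0, "ay": 0, "az": 0, "dx": -0.5, "dy": 0, "dz": 0, "jaw": 1},
])

```text
t: 11.55
tcp_pos: [0.4918, -0.3007, 0.0977]
ee_rot: [[-0.993, -0.0, 0.118], [-0.118, 0.0, -0.993], [0.0, -1.0, -0.0]]
contact_force: [-5.0, -2.5, 0.8]
grip_width: 0.0003
```

>>> send_rows([
  {"ax": 0, "ay": 0, "az": 0, "dx": -0.5, "dy": 0, "dz": 0, "jaw": 1},
])

```text
t: 11.68
tcp_pos: [0.4919, -0.3007, 0.0977]
ee_rot: [[-0.993, -0.001, 0.118], [-0.118, 0.0, -0.993], [0.001, -1.0, -0.0]]
contact_force: [-7.9, -3.8, 3.1]
grip_width: 0.0
```

```bash
python3 -c "
from w import *
S(); crop('scene','s7.png',170,230,210,290)"
```

```text
t 11.68 stand mm 6.8 6.7 z 97.7 yaw of -z rel stand y -0.43 F st -8.3 -2.8 3.1 q [-38.  35. 104.  -0.  41.  45.]
scene scale 10.0 off 210 170
```

View pics/s7.png

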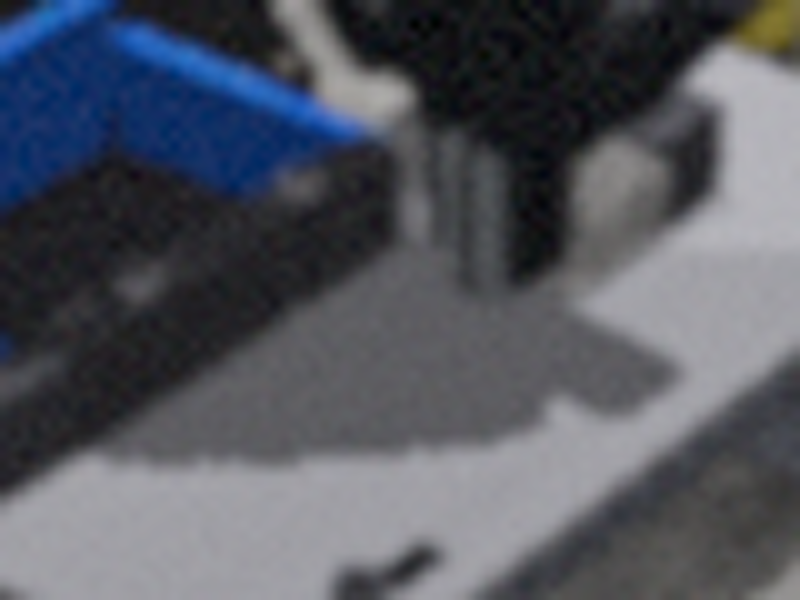

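>>> send_rows([
  {"ax": 0, "ay": 0, "az": 0, "dx": 1, "dy": 0, "dz": 0, "jaw": 1},
  {"ax": 0, "ay": 0, "az": 0, "dx": 5, "dy": 0, "dz": 0, "jaw": 1},
  {"ax": 0, "ay": 0, "az": 0, "dx": 10, "dy": 0, "dz": 3, "jaw": 1},
  {"ax": 0, "ay": 0, "az": 0, "dx": 10, "dy": 0, "dz": 10, "jaw": 1},
  {"ax": 0, "ay": 0, "az": 0, "dx": 0, "dy": 0, "dz": 15, "jaw": 1},
  {"ax": 0, "ay": 0, "az": 0, "dx": 0, "dy": 0, "dz": 15, "jaw": 1},
  {"ax": 0, "ay": 0, "az": 0, "dx": 0, "dy": 0, "dz": 0, "jaw": 1},
])

```text
t: 12.6
tcp_pos: [0.4719, -0.3477, 0.0975]
ee_rot: [[-0.993, 0.001, 0.117], [-0.117, -0.0, -0.993], [-0.0, -1.0, 0.0]]
contact_force: [-0.4, -0.1, -0.6]
grip_width: -0.0004
```

```bash
python3 -c "
from w import *
S(); crop('scene','s8.png',170,230,210,290)"
```

```text
t 12.6 stand mm -18.9 -37.5 z 97.5 yaw of -z rel stand y -0.51 F st -0.4 -0.1 -0.6 q [-43.  36. 103.   0.  41.  40.]
scene scale 10.0 off 210 170
```

View pics/s8.png

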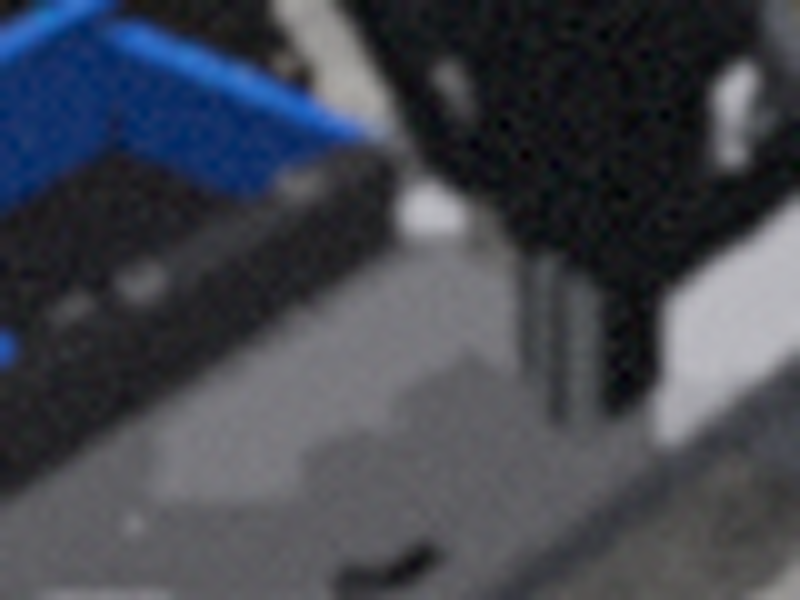

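>>> send_rows([
  {"ax": 0, "ay": 0, "az": 0, "dx": -12, "dy": 0, "dz": 0, "jaw": 1},
  {"ax": 0, "ay": 0, "az": 0, "dx": -13, "dy": 0, "dz": 0, "jaw": 1},
  {"ax": 0, "ay": 0, "az": 0, "dx": -13, "dy": 0, "dz": 0, "jaw": 1},
  {"ax": 0, "ay": 0, "az": 0, "dx": -13, "dy": 0, "dz": 0, "jaw": 1},
  {"ax": 0, "ay": 0, "az": 0, "dx": 0, "dy": 0, "dz": 0, "jaw": 1},
])

```text
t: 13.28
tcp_pos: [0.5233, -0.3399, 0.0976]
ee_rot: [[-0.993, 0.0, 0.119], [-0.119, -0.0, -0.993], [-0.0, -1.0, 0.0]]
contact_force: [-1.3, -0.1, 0.3]
grip_width: -0.0003
```

```bash
python3 -c "
from w import *
S(); crop('scene','s9.png',160,220,210,290); crop('top','t9.png')"
```

```text
t 13.28 stand mm 33.0 -36.2 z 97.6 yaw of -z rel stand y -0.38 F st -1.3 0.1 0.3 q [-39.  38.  97.   0.  45.  44.]
scene scale 10.0 off 210 160
top scale 3.1578947368421053 off 170 120
```

View pics/s9.png

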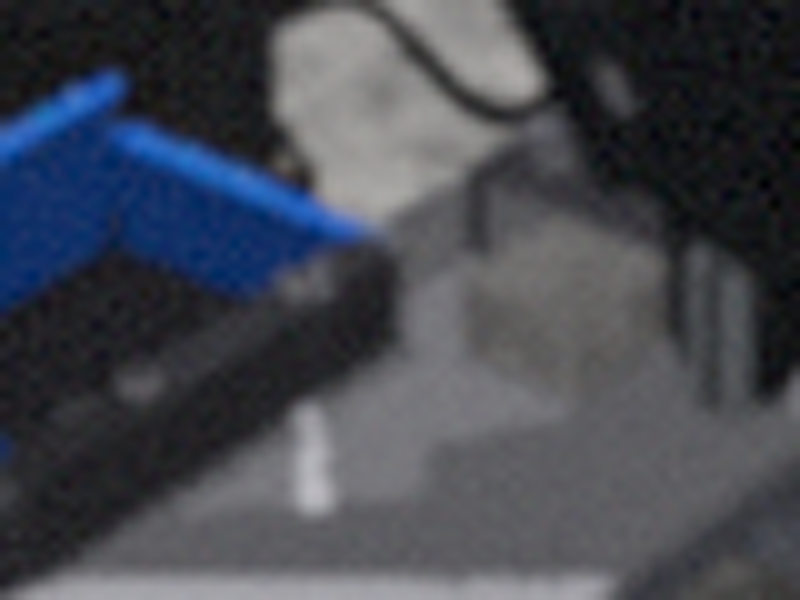

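View pics/t9.png

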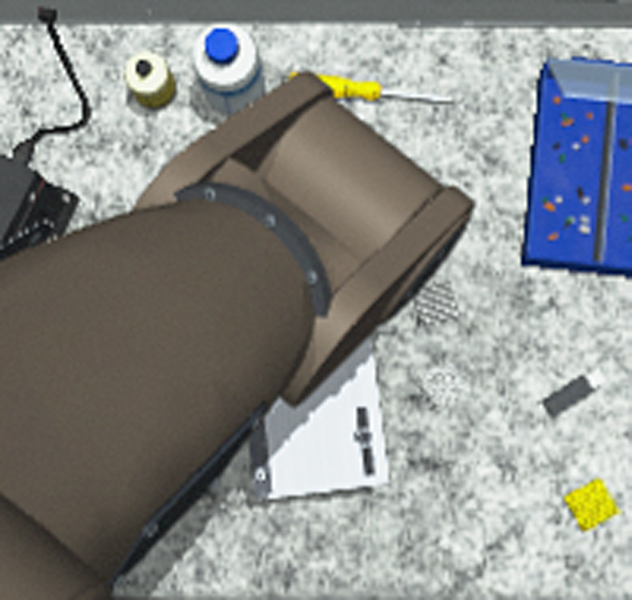

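```bash
python3 - <<'E'
from w import *
d=np.load("stand.npz");O,ux,uy=d["O"],d["ux"],d["uy"]
c=cam("scene"); im=c["image"][160:220,210:290,::-1]; im=cv2.resize(im,None,fx=10,fy=10,interpolation=cv2.INTER_CUBIC)
def W(x,y,z): return O*[1,1,0]+ux*x/1e3+uy*y/1e3+np.array([0,0,z/1e3])
def pp(*a): p=(proj(c,W(*a))[0]-[210,160])*10+4.5; return tuple(int(v) for v in p)
for xc,yc,col in [(30.5,7,(0,0,255)),(33.8,7,(0,255,0))]:
    for z in (75,95):
        q=[pp(xc+a,yc+b,z) for a,b in [(-16,-16),(16,-16),(16,16),(-16,16)]]
        cv2.polylines(im,[np.array(q)],True,col,1)
for x,y in [(46.5,-4),(46.5,50)]: cv2.line(im,pp(x,y,75),pp(x,y,99),(255,0,255),1)
for x in (12.5,): cv2.line(im,pp(x,38,75),pp(x,38,99),(255,255,0),1)
cv2.imwrite("pics/s10.png",im)
E
```

```text
(no output)
```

View pics/s10.png

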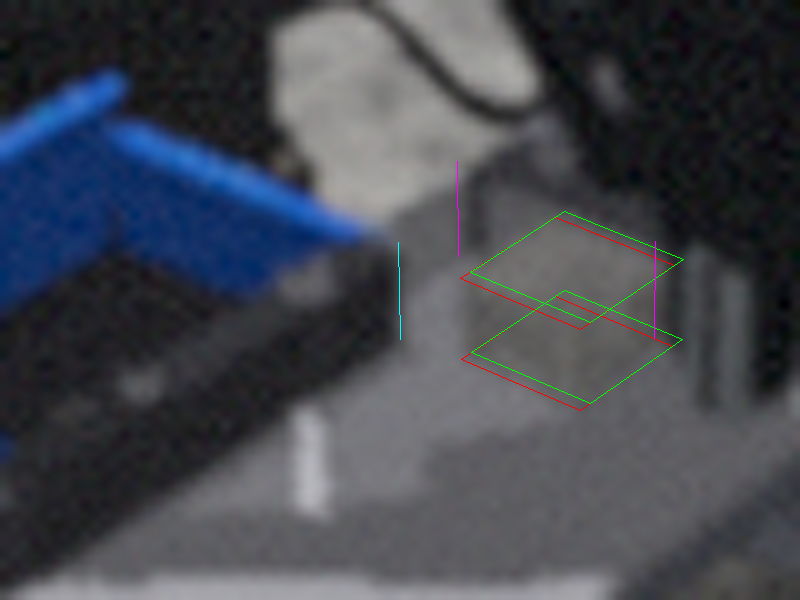

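>>> send_rows([
  {"ax": 0, "ay": 0, "az": 0, "dx": 0, "dy": 0, "dz": -3, "jaw": 1},
  {"ax": 0, "ay": 0, "az": 0, "dx": 0, "dy": 0, "dz": -3, "jaw": 1},
  {"ax": 0, "ay": 0, "az": 0, "dx": 0, "dy": 0, "dz": -2, "jaw": 1},
  {"ax": 0, "ay": 0, "az": 0, "dx": 0, "dy": 0, "dz": -2, "jaw": 1},
  {"ax": 0, "ay": 0, "az": 0, "dx": 0, "dy": 0, "dz": -2, "jaw": 1},
  {"ax": 0, "ay": 0, "az": 0, "dx": 0, "dy": 0, "dz": -2, "jaw": 1},
  {"ax": 0, "ay": 0, "az": 0, "dx": 0, "dy": 0, "dz": -2, "jaw": 1},
  {"ax": 0, "ay": 0, "az": 0, "dx": 0, "dy": 0, "dz": -2, "jaw": 1},
])

```text
t: 14.42
tcp_pos: [0.5202, -0.3223, 0.0977]
ee_rot: [[-0.993, 0.0, 0.118], [-0.118, 0.0, -0.993], [-0.0, -1.0, -0.0]]
contact_force: [-0.1, -0.3, -0.1]
grip_width: -0.0
```

```bash
python3 -c "
from w import *
S(); crop('scene','s11.png',160,220,210,290)"
```

```text
t 14.43 stand mm 32.2 -18.3 z 97.7 yaw of -z rel stand y -0.44 F st -0.2 -0.3 -0.1 q [-38.  37.  99.   0.  44.  45.]
scene scale 10.0 off 210 160
```

View pics/s11.png

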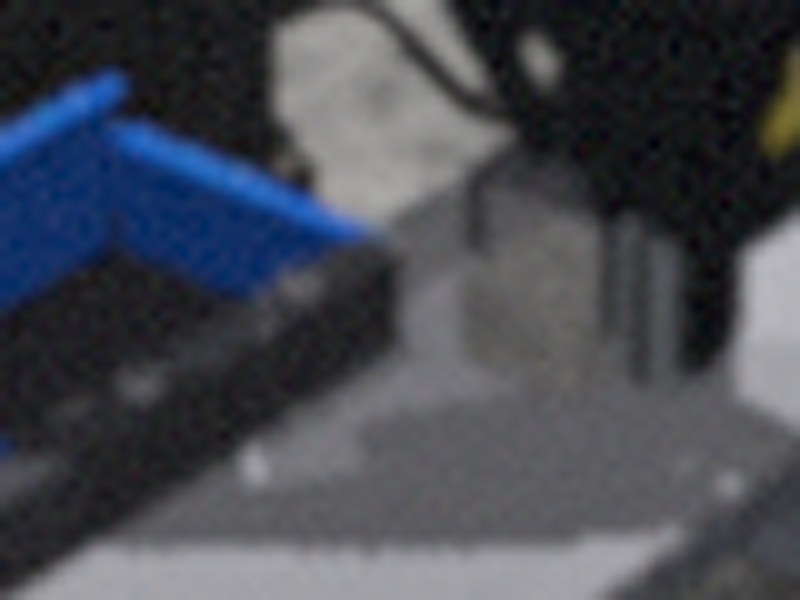

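>>> send_rows([
  {"ax": 0, "ay": 0, "az": 0, "dx": 0, "dy": 0, "dz": -1.5, "jaw": 1},
  {"ax": 0, "ay": 0, "az": 0, "dx": 0, "dy": 0, "dz": -1.5, "jaw": 1},
  {"ax": 0, "ay": 0, "az": 0, "dx": 0, "dy": 0, "dz": -1.5, "jaw": 1},
  {"ax": 0, "ay": 0, "az": 0, "dx": 0, "dy": 0, "dz": -1.5, "jaw": 1},
  {"ax": 0, "ay": 0, "az": 0, "dx": 0, "dy": 0, "dz": -1.5, "jaw": 1},
  {"ax": 0, "ay": 0, "az": 0, "dx": 0, "dy": 0, "dz": -1.5, "jaw": 1},
])

```text
t: 15.22
tcp_pos: [0.5192, -0.3134, 0.0977]
ee_rot: [[-0.993, 0.0, 0.118], [-0.118, 0.0, -0.993], [-0.0, -1.0, -0.0]]
contact_force: [0.4, 0.1, 0.2]
grip_width: 0.0
```

```bash
python3 -c "
from w import *
S(); crop('scene','s12.png',160,220,210,290)"
```

```text
t 15.22 stand mm 32.3 -9.3 z 97.7 yaw of -z rel stand y -0.44 F st 0.4 0.1 0.2 q [-37.  37. 100.   0.  43.  46.]
scene scale 10.0 off 210 160
```

View pics/s12.png

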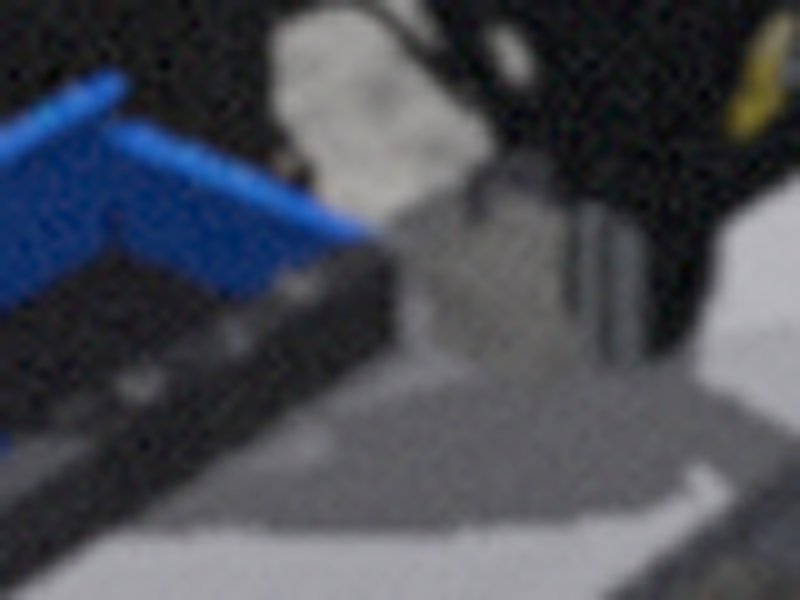

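>>> send_rows([
  {"ax": 0, "ay": 0, "az": 0, "dx": 0, "dy": 0, "dz": -1, "jaw": 1},
  {"ax": 0, "ay": 0, "az": 0, "dx": 0, "dy": 0, "dz": -1, "jaw": 1},
  {"ax": 0, "ay": 0, "az": 0, "dx": 0, "dy": 0, "dz": -0.5, "jaw": 1},
])

```text
t: 15.65
tcp_pos: [0.5188, -0.311, 0.0977]
ee_rot: [[-0.993, 0.0, 0.118], [-0.118, 0.0, -0.993], [-0.0, -1.0, -0.0]]
contact_force: [0.4, 0.5, -0.0]
grip_width: 0.0001
```

>>> send_rows([
  {"ax": 0, "ay": 0, "az": 0, "dx": 0, "dy": 0, "dz": -0.5, "jaw": 1},
  {"ax": 0, "ay": 0, "az": 0, "dx": 0, "dy": 0, "dz": -0.5, "jaw": 1},
])

```text
t: 15.9
tcp_pos: [0.5187, -0.31, 0.0977]
ee_rot: [[-0.993, -0.0, 0.118], [-0.118, 0.0, -0.993], [-0.0, -1.0, -0.0]]
contact_force: [-0.2, 0.7, 0.1]
grip_width: -0.0001
```

>>> send_rows([
  {"ax": 0, "ay": 0, "az": 0, "dx": 0, "dy": 0, "dz": -0.5, "jaw": 1},
])

```text
t: 16.02
tcp_pos: [0.5187, -0.3095, 0.0977]
ee_rot: [[-0.993, -0.0, 0.118], [-0.118, 0.0, -0.993], [-0.0, -1.0, -0.0]]
contact_force: [-1.2, 0.1, -0.4]
grip_width: -0.0001
```

>>> send_rows([
  {"ax": 0, "ay": 0, "az": 0, "dx": 0, "dy": 0, "dz": -0.5, "jaw": 1},
  {"ax": 0, "ay": 0, "az": 0, "dx": 0, "dy": 0, "dz": -0.5, "jaw": 1},
])

```text
t: 16.27
tcp_pos: [0.5185, -0.3085, 0.0977]
ee_rot: [[-0.993, 0.0, 0.118], [-0.118, 0.0, -0.993], [-0.0, -1.0, -0.0]]
contact_force: [-0.5, -0.3, 0.4]
grip_width: 0.0
```

>>> send_rows([
  {"ax": 0, "ay": 0, "az": 0, "dx": 0, "dy": 0, "dz": -0.5, "jaw": 1},
  {"ax": 0, "ay": 0, "az": 0, "dx": 0, "dy": 0, "dz": -0.5, "jaw": 1},
])

```text
t: 16.52
tcp_pos: [0.5184, -0.3075, 0.0977]
ee_rot: [[-0.993, 0.0, 0.118], [-0.118, 0.0, -0.993], [-0.0, -1.0, -0.0]]
contact_force: [0.4, 0.3, -0.2]
grip_width: -0.0001
```

```bash
python3 -c "
from w import *
S(); crop('scene','s13.png',160,220,210,290)"
```

```text
t 16.52 stand mm 32.3 -3.4 z 97.7 yaw of -z rel stand y -0.44 F st 0.5 0.2 -0.2 q [-37.  37. 100.   0.  43.  46.]
scene scale 10.0 off 210 160
```

View pics/s13.png

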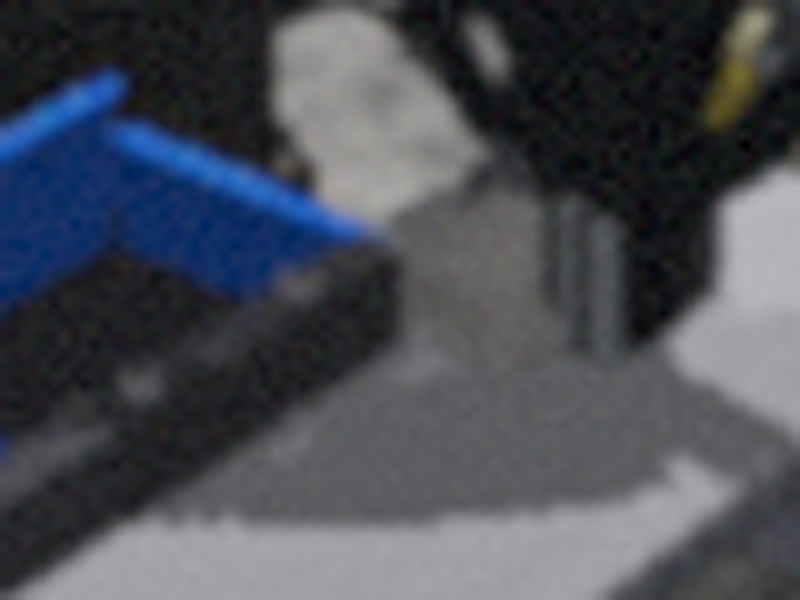

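>>> send_rows([
  {"ax": 0, "ay": 0, "az": 0, "dx": 0, "dy": 0, "dz": -0.5, "jaw": 1},
  {"ax": 0, "ay": 0, "az": 0, "dx": 0, "dy": 0, "dz": -0.5, "jaw": 1},
])

```text
t: 16.82
tcp_pos: [0.5183, -0.3065, 0.0977]
ee_rot: [[-0.993, -0.0, 0.118], [-0.118, 0.0, -0.993], [0.0, -1.0, -0.0]]
contact_force: [0.0, -0.9, 0.3]
grip_width: 0.0
```

>>> send_rows([
  {"ax": 0, "ay": 0, "az": 0, "dx": 0, "dy": 0, "dz": -0.5, "jaw": 1},
  {"ax": 0, "ay": 0, "az": 0, "dx": 0, "dy": 0, "dz": -0.5, "jaw": 1},
])

```text
t: 17.08
tcp_pos: [0.5182, -0.3055, 0.0977]
ee_rot: [[-0.993, 0.0, 0.118], [-0.118, 0.0, -0.993], [-0.0, -1.0, -0.0]]
contact_force: [0.7, 0.4, 0.4]
grip_width: 0.0002
```

>>> send_rows([
  {"ax": 0, "ay": 0, "az": 0, "dx": 0, "dy": 0, "dz": -0.5, "jaw": 1},
  {"ax": 0, "ay": 0, "az": 0, "dx": 0, "dy": 0, "dz": -0.5, "jaw": 1},
])

```text
t: 17.32
tcp_pos: [0.5181, -0.3045, 0.0977]
ee_rot: [[-0.993, 0.0, 0.118], [-0.118, 0.0, -0.993], [-0.0, -1.0, -0.0]]
contact_force: [-0.5, -1.2, 0.4]
grip_width: 0.0002
```

>>> send_rows([
  {"ax": 0, "ay": 0, "az": 0, "dx": 0, "dy": 0, "dz": -0.5, "jaw": 1},
  {"ax": 0, "ay": 0, "az": 0, "dx": 0, "dy": 0, "dz": -0.5, "jaw": 1},
])

```text
t: 17.58
tcp_pos: [0.5179, -0.3035, 0.0977]
ee_rot: [[-0.993, 0.0, 0.118], [-0.118, 0.0, -0.993], [-0.0, -1.0, -0.0]]
contact_force: [-0.6, -0.0, 0.4]
grip_width: 0.0002
```

>>> send_rows([
  {"ax": 0, "ay": 0, "az": 0, "dx": 0, "dy": 0, "dz": -0.5, "jaw": 1},
  {"ax": 0, "ay": 0, "az": 0, "dx": 0, "dy": 0, "dz": -0.5, "jaw": 1},
])

```text
t: 17.82
tcp_pos: [0.5178, -0.3025, 0.0977]
ee_rot: [[-0.993, 0.0, 0.118], [-0.118, 0.0, -0.993], [-0.0, -1.0, -0.0]]
contact_force: [-0.0, -0.2, 0.3]
grip_width: 0.0
```

```bash
python3 -c "
from w import *
S(); crop('scene','s14.png',160,220,210,290)"
```

```text
t 17.82 stand mm 32.3 1.6 z 97.7 yaw of -z rel stand y -0.44 F st -0.0 -0.2 0.3 q [-37.  37. 101.   0.  43.  47.]
scene scale 10.0 off 210 160
```

View pics/s14.png

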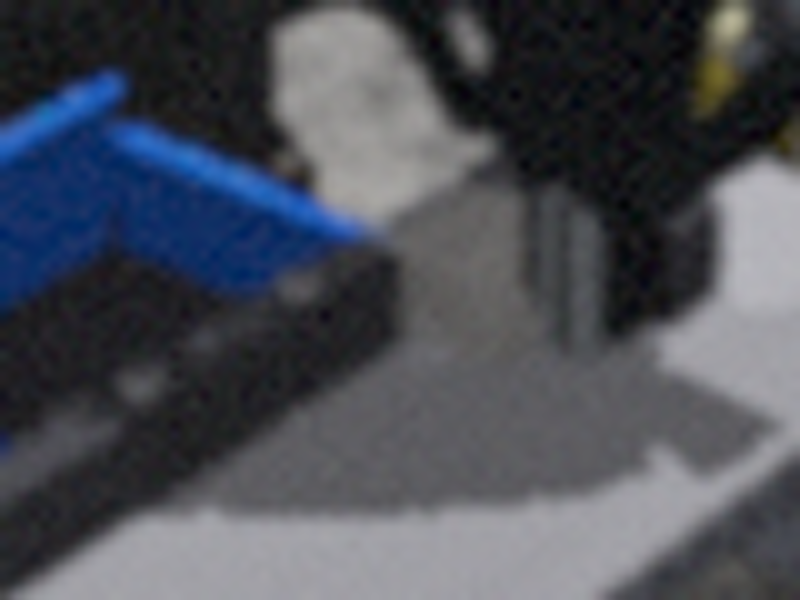

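>>> send_rows([
  {"ax": 0, "ay": 0, "az": 0, "dx": 0, "dy": 0, "dz": -0.5, "jaw": 1},
  {"ax": 0, "ay": 0, "az": 0, "dx": 0, "dy": 0, "dz": -0.5, "jaw": 1},
])

```text
t: 18.12
tcp_pos: [0.5177, -0.3015, 0.0977]
ee_rot: [[-0.993, -0.0, 0.118], [-0.118, 0.0, -0.993], [-0.0, -1.0, -0.0]]
contact_force: [-0.6, -0.4, -0.3]
grip_width: 0.0
```

>>> send_rows([
  {"ax": 0, "ay": 0, "az": 0, "dx": 0, "dy": 0, "dz": -0.5, "jaw": 1},
  {"ax": 0, "ay": 0, "az": 0, "dx": 0, "dy": 0, "dz": -0.5, "jaw": 1},
])

```text
t: 18.38
tcp_pos: [0.5176, -0.3006, 0.0977]
ee_rot: [[-0.993, 0.0, 0.118], [-0.118, 0.0, -0.993], [-0.0, -1.0, -0.0]]
contact_force: [-1.0, 0.2, 0.2]
grip_width: -0.0001
```

>>> send_rows([
  {"ax": 0, "ay": 0, "az": 0, "dx": 0, "dy": 0, "dz": -0.5, "jaw": 1},
  {"ax": 0, "ay": 0, "az": 0, "dx": 0, "dy": 0, "dz": -0.5, "jaw": 1},
])

```text
t: 18.62
tcp_pos: [0.5175, -0.2995, 0.0977]
ee_rot: [[-0.993, 0.0, 0.118], [-0.118, 0.0, -0.993], [-0.0, -1.0, -0.0]]
contact_force: [-0.1, -0.1, 0.0]
grip_width: -0.0003
```

>>> send_rows([
  {"ax": 0, "ay": 0, "az": 0, "dx": 0, "dy": 0, "dz": -0.7, "jaw": 1},
  {"ax": 0, "ay": 0, "az": 0, "dx": 0, "dy": 0, "dz": -0.7, "jaw": 1},
])

```text
t: 18.88
tcp_pos: [0.5173, -0.2981, 0.0977]
ee_rot: [[-0.993, 0.0, 0.118], [-0.118, 0.0, -0.993], [-0.0, -1.0, -0.0]]
contact_force: [-0.2, -0.9, -0.5]
grip_width: -0.0003
```

>>> send_rows([
  {"ax": 0, "ay": 0, "az": 0, "dx": 0, "dy": 0, "dz": -0.7, "jaw": 1},
  {"ax": 0, "ay": 0, "az": 0, "dx": 0, "dy": 0, "dz": -0.7, "jaw": 1},
])

```text
t: 19.12
tcp_pos: [0.5172, -0.2967, 0.0977]
ee_rot: [[-0.993, 0.0, 0.118], [-0.118, 0.0, -0.993], [-0.0, -1.0, -0.0]]
contact_force: [-0.4, -1.7, 0.2]
grip_width: 0.0
```

>>> send_rows([
  {"ax": 0, "ay": 0, "az": 0, "dx": 0, "dy": 0, "dz": -0.7, "jaw": 1},
  {"ax": 0, "ay": 0, "az": 0, "dx": 0, "dy": 0, "dz": -0.7, "jaw": 1},
])

```text
t: 19.38
tcp_pos: [0.517, -0.2954, 0.0977]
ee_rot: [[-0.993, 0.0, 0.118], [-0.118, 0.0, -0.993], [-0.0, -1.0, -0.0]]
contact_force: [-0.1, -0.8, 0.7]
grip_width: -0.0004
```

```bash
python3 -c "
from w import *
S(); crop('scene','s15.png',160,220,210,290)"
```

```text
t 19.38 stand mm 32.4 8.8 z 97.7 yaw of -z rel stand y -0.44 F st -0.2 -0.8 0.7 q [-36.  36. 101.   0.  42.  47.]
scene scale 10.0 off 210 160
```

View pics/s15.png

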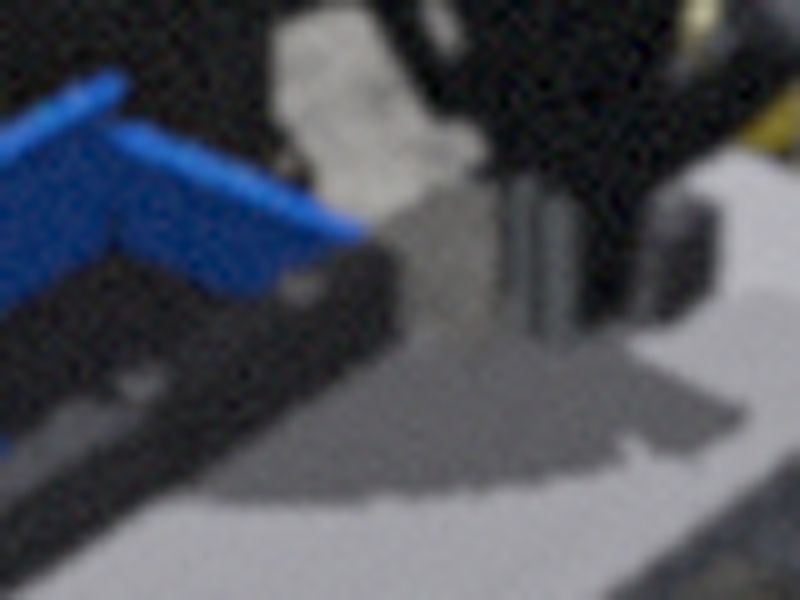

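>>> send_rows([
  {"ax": 0, "ay": 0, "az": 0, "dx": 0, "dy": 0, "dz": -1, "jaw": 1},
  {"ax": 0, "ay": 0, "az": 0, "dx": 0, "dy": 0, "dz": -1, "jaw": 1},
])

```text
t: 19.68
tcp_pos: [0.5168, -0.2933, 0.0977]
ee_rot: [[-0.993, 0.0, 0.118], [-0.118, 0.0, -0.993], [-0.0, -1.0, -0.0]]
contact_force: [-0.9, -1.2, 1.1]
grip_width: -0.0
```

>>> send_rows([
  {"ax": 0, "ay": 0, "az": 0, "dx": 0, "dy": 0, "dz": -1, "jaw": 1},
  {"ax": 0, "ay": 0, "az": 0, "dx": 0, "dy": 0, "dz": -1, "jaw": 1},
])

```text
t: 19.92
tcp_pos: [0.5165, -0.2914, 0.0977]
ee_rot: [[-0.993, 0.0, 0.118], [-0.118, 0.0, -0.993], [-0.0, -1.0, -0.0]]
contact_force: [0.1, -0.5, -0.1]
grip_width: 0.0
```

>>> send_rows([
  {"ax": 0, "ay": 0, "az": 0, "dx": 0, "dy": 0, "dz": -1, "jaw": 1},
  {"ax": 0, "ay": 0, "az": 0, "dx": 0, "dy": 0, "dz": -1, "jaw": 1},
])

```text
t: 20.18
tcp_pos: [0.5163, -0.2894, 0.0977]
ee_rot: [[-0.993, 0.0, 0.118], [-0.118, 0.0, -0.993], [-0.0, -1.0, -0.0]]
contact_force: [-0.4, -0.0, 0.5]
grip_width: 0.0003
```

>>> send_rows([
  {"ax": 0, "ay": 0, "az": 0, "dx": 0, "dy": 0, "dz": -1, "jaw": 1},
  {"ax": 0, "ay": 0, "az": 0, "dx": 0, "dy": 0, "dz": -1, "jaw": 1},
])

```text
t: 20.42
tcp_pos: [0.516, -0.2874, 0.0977]
ee_rot: [[-0.993, 0.0, 0.118], [-0.118, 0.0, -0.993], [-0.0, -1.0, -0.0]]
contact_force: [-0.7, -0.2, 0.4]
grip_width: -0.0002
```

```bash
python3 -c "
from w import *
S(); crop('scene','s16.png',160,220,210,290)"
```

```text
t 20.43 stand mm 32.5 16.8 z 97.7 yaw of -z rel stand y -0.44 F st -0.7 -0.1 0.4 q [-36.  36. 102.   0.  42.  48.]
scene scale 10.0 off 210 160
```

View pics/s16.png

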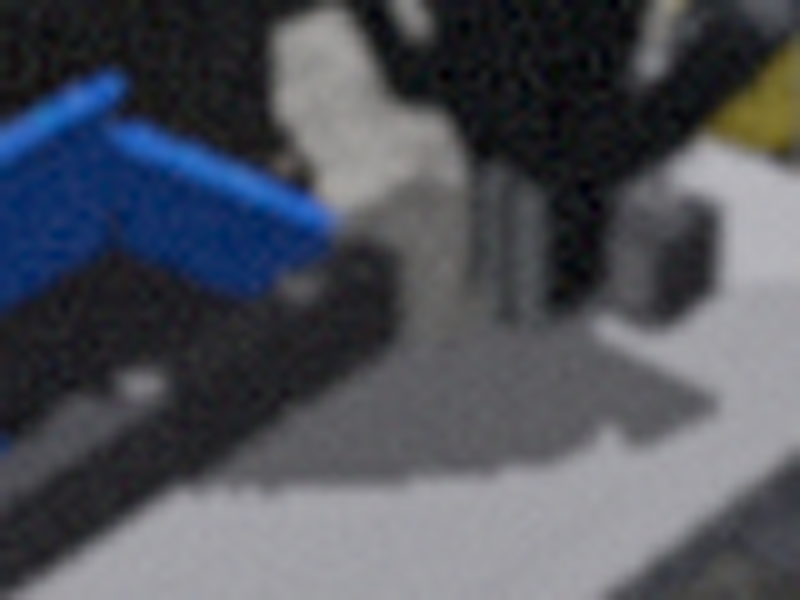

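>>> send_rows([
  {"ax": 0, "ay": 0, "az": 0, "dx": 0, "dy": 0, "dz": -1, "jaw": 1},
  {"ax": 0, "ay": 0, "az": 0, "dx": 0, "dy": 0, "dz": -1, "jaw": 1},
  {"ax": 0, "ay": 0, "az": 0, "dx": 0, "dy": 0, "dz": -1, "jaw": 1},
])

```text
t: 20.85
tcp_pos: [0.5157, -0.2844, 0.0977]
ee_rot: [[-0.993, 0.0, 0.118], [-0.118, 0.0, -0.993], [-0.0, -1.0, -0.0]]
contact_force: [0.2, -0.4, 0.3]
grip_width: 0.0001
```

>>> send_rows([
  {"ax": 0, "ay": 0, "az": 0, "dx": 0, "dy": 0, "dz": -1, "jaw": 1},
  {"ax": 0, "ay": 0, "az": 0, "dx": 0, "dy": 0, "dz": -1, "jaw": 1},
  {"ax": 0, "ay": 0, "az": 0, "dx": 0, "dy": 0, "dz": -1, "jaw": 1},
])

```text
t: 21.22
tcp_pos: [0.5153, -0.2814, 0.0977]
ee_rot: [[-0.993, -0.0, 0.118], [-0.118, 0.0, -0.993], [0.0, -1.0, -0.0]]
contact_force: [0.8, -0.6, -0.5]
grip_width: -0.0002
```

>>> send_rows([
  {"ax": 0, "ay": 0, "az": 0, "dx": 0, "dy": 0, "dz": -1, "jaw": 1},
  {"ax": 0, "ay": 0, "az": 0, "dx": 0, "dy": 0, "dz": -1, "jaw": 1},
  {"ax": 0, "ay": 0, "az": 0, "dx": 0, "dy": 0, "dz": -1, "jaw": 1},
])

```text
t: 21.6
tcp_pos: [0.515, -0.2785, 0.0977]
ee_rot: [[-0.993, 0.0, 0.118], [-0.118, 0.0, -0.993], [-0.0, -1.0, -0.0]]
contact_force: [-0.5, 0.6, 0.4]
grip_width: 0.0004
```

```bash
python3 -c "
from w import *
S(); crop('scene','s17.png',160,220,210,290)"
```

```text
t 21.6 stand mm 32.5 25.8 z 97.7 yaw of -z rel stand y -0.44 F st -0.5 0.6 0.4 q [-35.  36. 103.   0.  41.  48.]
scene scale 10.0 off 210 160
```

View pics/s17.png

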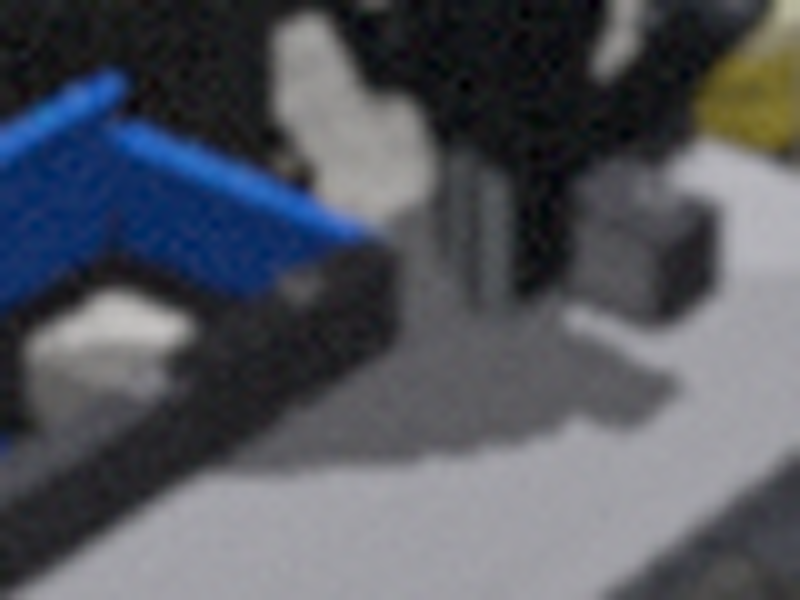

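The sink has dropped and shows in the tray at about (110,350). I'll pull the arm back and verify.

>>> send_rows([
  {"ax": 0, "ay": 0, "az": 0, "dx": 0, "dy": 0, "dz": 10, "jaw": 1},
  {"ax": 0, "ay": 0, "az": 0, "dx": 0, "dy": 0, "dz": 15, "jaw": 1},
  {"ax": 0, "ay": 0, "az": 0, "dx": 0, "dy": -40, "dz": 0, "jaw": 1},
  {"ax": 0, "ay": 0, "az": 0, "dx": 10, "dy": -50, "dz": 0, "jaw": 1},
  {"ax": 0, "ay": 0, "az": 0, "dx": 30, "dy": -50, "dz": 20, "jaw": 1},
  {"ax": 0, "ay": 0, "az": 0, "dx": 30, "dy": -50, "dz": 30, "jaw": 1},
  {"ax": 0, "ay": 0, "az": 0, "dx": 0, "dy": 0, "dz": 30, "jaw": 1},
  {"ax": 0, "ay": 0, "az": 0, "dx": 0, "dy": 0, "dz": 30, "jaw": 1},
])

```text
t: 22.65
tcp_pos: [0.4621, -0.4214, 0.2865]
ee_rot: [[-0.993, 0.001, 0.117], [-0.117, -0.001, -0.993], [-0.001, -1.0, 0.001]]
contact_force: [0.0, 0.2, 0.0]
grip_width: -0.0001
```

```bash
python3 - <<'E'
from w import *
S(); c=crop('scene','s18.png',120,300,170,370); d0=np.load("stand.npz")
for k in("heat_sink","waiting_sink_1","rinse_bottle","flux_bottle"):
  for d in manip.tip_of("scene",k)[:4]:
    P=back(c,d["position"],.0045 if k=="heat_sink" else 0); q=P-d0["O"]; print(k,round(d["conf"],2),np.round(d["position"],1),P.round(3),"tray frame",q@d0["ux"]*1e3-32,q@d0["uy"]*1e3-156)
S()
c=crop('top','t18.png')
for k in("heat_sink","waiting_sink_1"):
  for d in manip.tip_of("top",k)[:4]:
    P=back(c,d["position"],.0045 if k=="heat_sink" else 0); q=P-d0["O"]; print(k,round(d["conf"],2),np.round(d["position"],1),P.round(3),"tray frame",q@d0["ux"]*1e3-32,q@d0["uy"]*1e3-156)
E
```

```text
t 22.65 stand mm -37.9 -109.4 z 286.5 yaw of -z rel stand y -0.5 F st 0.0 0.2 0.0 q [-48.  26.  87.   0.  67.  35.]
scene scale 3.3333333333333335 off 170 120
heat_sink 0.87 [321.2 296.5] [ 0.354 -0.533  0.004] tray frame -191.05869735895755 -362.3682645118795
heat_sink 0.64 [194.8 217.8] [ 0.509 -0.136  0.004] tray frame 12.33033491644398 11.969791319388321
waiting_sink_1 0.7 [247.3 303.5] [ 0.512 -0.411  0.   ] tray frame -19.464018090827608 -261.0201046070015
waiting_sink_1 0.61 [265.5 284.1] [ 0.443 -0.421  0.   ] tray frame -88.90777158089654 -262.1918506371701
rinse_bottle 0.78 [186.  299.8] [ 0.689 -0.243  0.   ] tray frame 177.34903515722917 -117.16266427386333
flux_bottle 0.47 [181.2 283. ] [ 0.675 -0.197  0.   ] tray frame 169.96138588657954 -69.3948690430233
t 22.9 stand mm -37.4 -107.3 z 285.1 yaw of -z rel stand y -0.47 F st 0.2 -0.2 0.8 q [-48.  26.  87.   0.  67.  35.]
top scale 3.1578947368421053 off 170 120
heat_sink 0.75 [218.8 210.2] [ 0.504 -0.162  0.004] tray frame 4.2597238572135865 -13.67915679866212
heat_sink 0.59 [278.9 358.7] [ 0.355 -0.541  0.004] tray frame -190.705052767443 -370.7610906010302
```

View pics/s18.png

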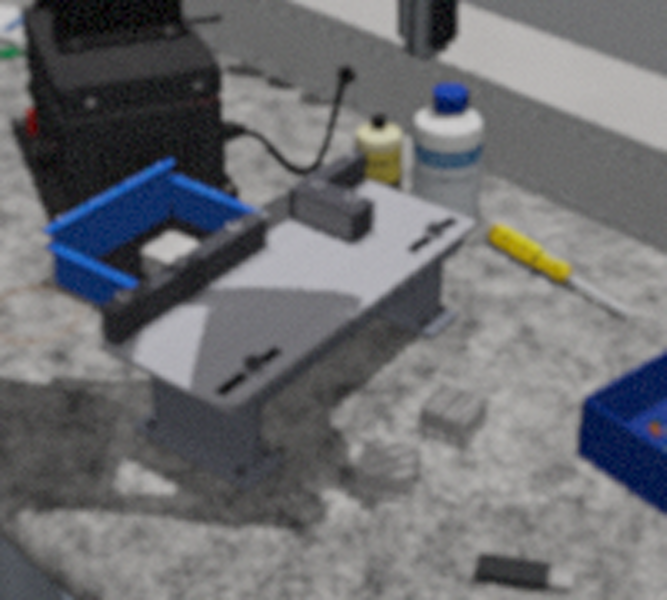

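View pics/t18.png

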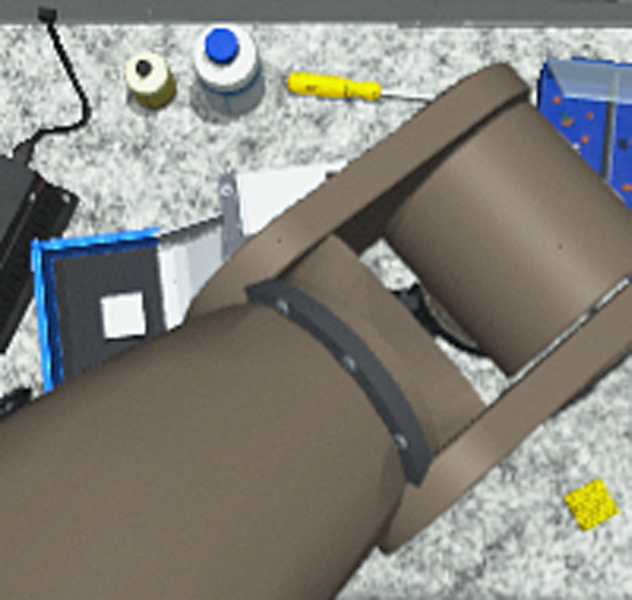

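```bash
python3 - <<'E'
from w import *
c=cam("top"); d0=np.load("stand.npz"); P=back(c,(120+316/3.158,170+123/3.158),.0245); q=P-d0["O"]; print(q@d0["ux"]*1e3-32,q@d0["uy"]*1e3-156)
S(); print(manip.finish_job())
E
```

```text
-1.8688416337953555 -13.316033550110973
t 23.1 stand mm -36.9 -106.8 z 285.5 yaw of -z rel stand y -0.4 F st 0.6 -0.1 -0.4 q [-48.  26.  87.   0.  67.  35.]
the job is handed in; nothing more can be done
None
```

The heat sink is in the blue tray, and I handed the job in at about 23 s; no verdict comes back. I slid it along the plate with closed fingers until I felt the stop. I then pushed it sideways through the gap, and it dropped down the chute.

- **Push force:** readings stayed within noise (about 1 to 2 N), apart from about 9 N at the stop. The force is only read at the end of each call, so a short peak between readings could have been missed.
- **In the gap:** it went through at about 8 mm/s, looking flat in the pictures. I did not measure its tilt or height there.
- **In the tray:** it lies upside down, base up, about 2 mm (x) and 13 mm (y) from the tray's middle. That puts its underside about 25 mm above the bench, below the 40 mm limit. The arm was well clear. I did not measure its speed.
- **Other things:** the scene camera shows both waiting sinks and the bottles where they stood. The networks placed them within 15 mm of their first readings; the flux bottle differed most, by about 15 mm, on a low-confidence detection. The arm never came near any of them, and the bottles look the same in the top pictures.
- **Disagreements:**
  - The networks' ledge point was about 10 mm off my fit of the plate. I went by the plate's edges and screws.
  - I felt the stop about 3 mm beyond where the picture had put it.
  - For the sink in the tray, the two cameras' network readings differed by about 27 mm. They assumed it was standing on its underside. The position above comes from the top picture at its real height.

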